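Gauge through the spring flap

TASK

Put the digital angle gauge away in its plywood bay by pushing it along the bench through the doorway: swing the self-closing orange flap well open into the bay with one finger before the gauge enters, and keep that finger on the flap while the other finger pushes the gauge in along the fence, so that the gauge itself never has to shove the flap. Slide the gauge, standing upright and never lifted, far enough in that the flap swings fully shut behind it once your fingers are out. Leave the white pot beside the fence and the round tin where they stand.

Things in the scene. Friction and masses are not known exactly. Their poses are not given: they have to be found in the camera images.
- bay: Fixed open-topped plywood bay, walls 10 mm thick, 40 mm high, no floor or roof: things slide in on the bench. Origin: on the bench (z = 0) in the middle of the doorway; x points straight in, y left as seen looking in. Doorway: y = +50 mm (hinge pin) to -50 mm (fence). Inside it widens to y = +110 mm on the left (front panel from y = +57 to +110 at x = 0).
- fence_start (a point): Outer end of the straight right-hand fence, on its inner face at bench height (bay x = -115, y = -50 mm). The fence is 40 mm high and runs from here through the doorway to the back wall.
- bay_back (a point): Foot of the back wall's inner face (bay x = +185, y = 0 mm).
- flap (a joint): Spring hinge of the flap, upright pin at bay x = 0, y = +50 mm. 0 = shut across the doorway; grows as the free edge swings into the bay (1.57 = pointing straight in, stop at 1.9); it cannot swing outward. A light spring always shuts it (0.06 N m when shut, 0.15 N m at 1.5 rad), so it leans on the finger that holds it; let go, it shuts within about 1 s.
- flap_edge (a point): Middle of the free edge of the orange flap, 94 mm from the hinge pin and 25 mm above the bench. The flap is a 5 mm thick leaf from 6 to 44 mm above the bench; shut, this edge is 6 mm short of the fence. Site axes: its own -y runs from the hinge to this edge, its +x side faces into the bay when shut.
- gauge: Digital angle gauge, loose black block with a grey display: 30 mm thick (own x, -14 to +16 mm), 55 mm long (own y), 55 mm high, about 0.07 kg. Origin at the bench under its middle. Stands outside the doorway, length roughly along the bay's x, display (own -x) facing left, 2 to 13 mm from the fence, which bounds it on the right.
- pot: White pot with a black cap, 38 mm across, 66 mm high, standing loose to the right of the fence; origin under its middle. To be left alone.
- tin: Round white tin, 70 mm across, 27 mm high, loose, to the left of the bay; origin under its middle. To be left alone.
There are look-alikes about, which are no part of the job. What is shaped like the gauge but green or yellow is not meant.

How it is judged:
By the outcome, as a careful person would: the job done as asked, in the order asked, and still so for the second after the job is handed in, with the robot touching nothing.
It also fails if it takes over 48 s, if anything falls off the work surface, if the arm or the gripper's body presses on something with over 40 N, if the wrist force passes 120 N, or if a joint passes its speed limit or range.

ROBOT

A 7-joint arm with a two-finger parallel gripper is mounted at the origin on a cart in front of the work surface, level with it; the furniture and walls round the work are solid. World frame = base frame: x ahead of the robot, y to its left, z up, the work surface at z = 0. Lengths are in m, angles in rad, forces in N, time in s.
With the tool pointing down it reaches from about 0.4 to 0.85 m from the base axis. Payload 10.4 kg.
Tool frame: the origin (TCP) lies at the very end of the fingers, on their centre line; the grasp point (between the pads) lies manip.tcp_to_grasp behind it (manip.tcp_to_grasp is the distance from the TCP to the grasp point, in m); z points along the fingers, y is the direction in which the jaws open and shut (so a half turn about z gives the same grasp; the last joint's range is limited). The gripper opens to 87 mm and grips with 3 to 60 N. Pads are 19 mm wide; open, the fingers measure 117 mm over their backs; the gripper's body (75 mm by 190 mm) begins 51 mm behind the grasp point.
Start: joints at [-1.208, 0.332, -0.065, 1.46, 0.022, 1.35, -0.088], TCP at [0.235, 0.579, 0.223] pointing down, gripper open.
Joint ranges: [-2.6, 2.6], [-0.5, 2.12], [-1.47, 1.34], [0.16, 2.42], [-1.27, 4.41], [0.06, 2.06], [-2.6, 2.6]. Speed limits (rad/s): [2.22, 2.22, 2.79, 2.79, 3.14, 3.14, 3.14].

INTERFACE

Orientations are given as [roll, pitch, yaw] about the fixed x, y, z axes, in that order (R = Rz(yaw) Ry(pitch) Rx(roll)).
In Python, from plant import manip gives the robot as it stands. The module is installed in compiled form; this text tells all that it offers.
- The arm moves only by the shell command python3 -m jog 'ROWS' [OPENING]. ROWS is JSON, a list of rows, each a list of 4 numbers: the shift along the tool's x, y, z in cm, then the turn about the tool's z in rad. A call has 1 to 5 rows; each row shifts and turns the commanded pose from where the row before left it, along the tool's axes as they then stand; what a row does not reach is not made up. A row lasts 1/12 s, in which the tool goes at most 41.7 mm and 7.16 degrees, less where a joint would pass 70% of its speed; a pose out of reach is approached as far as the arm can. A call with a gripper value outside its range is refused whole. OPENING is the opening, from -1 (shut) to 1 (fully open), set as the call begins (- or left out, the last holds). The fingers move at their own pace and stop on an object; the grip force is fixed at half the most. Time passes only in rows, so rows that do not move let the fingers close. It gives the time, the measured TCP pose, the force and the opening at its end, in the units of the state.
- manip.read_state(): the state, without advancing time (a new reading comes with each control period).
- manip.capture(name): name is "scene" or "side" or "wrist"; returns a dict with "color" (420x560x3 uint8, red, green, blue), "K" (3x3 intrinsics, pixels), "pose" (4x4, takes a point from camera to world coordinates); the wrist camera has in their place "tool_from_camera" (4x4, takes a point from camera to tool coordinates, whose origin is the TCP and whose axes are the flange's). Camera axes: x right, y up, looking along -z (the intrinsics and any distortion apply to the point x, -y, -z); pixel columns grow to the right and rows downward; lengths in m; the calibration is good to about 2 mm. A picture is of the moment at which its call begins: read the wrist's pose just before it. There is no depth.
- manip.finish_job(): hands the job in, once; it reports no verdict.
Trained networks look in a picture, given as the dict that the camera call returned (one of the last four; its "shot" number tells which), for a name from the list of things; names that differ only in an ending like _2 or _b are one class to them, and where a whole thing is asked for, a point or a joint stands for the part that bears it (a point fixed in the world has none). Each returns a list of dicts, best first, with "conf" (0 to 1); they miss things now and then, are a little off and sometimes report something else, mostly with a low value. They report only what shows in the picture. A call takes as long as a camera call. They do not tell look-alikes from the thing itself.
- manip.recognise(picture, name): "point" ([row, column] in pixels, amid what is visible of it).
- manip.silhouettes(picture, name): "region" (420x560 bool, what is visible of it) and "point" ([row, column] in pixels, amid what is visible of it).
- manip.mark_of(picture, name): "point" ([row, column] in pixels: a listed point, or the origin of a listed thing).
The state is a dict: "time": time; "qpos": joint angles; "joint_velocities": joint speeds; "tau": joint torques, N m; "tool_pos": TCP position; "ee_rot": TCP orientation; "ft_force": force on the tool from outside, world axes, zero at the start; "ft_torque": the same for the moment, N m; "width": finger opening in m.
Only numpy, scipy, OpenCV 4.12 (cv2) and the standard library are available. Lean on these libraries where they do the work, as an engineer would, in place of code of your own. Each camera call takes 0.05 s, during which the arm holds its last target.

## Working session

There is one attempt and no reset: what is moved stays moved. The work goes in short steps, Python scripts to look and compute and a shell command to move; the robot and the scene stay as the last step left them, time stands still between calls to the robot, and variables do not carry over. Pictures are saved under pics/ and viewed, and the job is handed in when it is done.

```bash
mkdir -p pics; cat > h.py <<'E'
import numpy as np, cv2
from plant import manip
def save(n,p): cv2.imwrite(f"pics/{n}.png",p["color"][:,:,::-1])
def ray(p,rc):
    K=p["K"];r,c=rc;T=p["pose"]
    d=np.array([(c-K[0,2])/K[0,0],-(r-K[1,2])/K[1,1],-1.])
    return T[:3,3],T[:3,:3]@d
def onz(p,rc,z=0):
    o,d=ray(p,rc);return o+d*(z-o[2])/d[2]
def proj(p,X):
    T=p["pose"];v=T[:3,:3].T@(np.array(X)-T[:3,3]);K=p["K"]
    return np.array([K[1,2]+K[1,1]*(-v[1])/(-v[2]),K[0,2]+K[0,0]*v[0]/(-v[2])])
E
python3 - <<'E'
from h import *
s=manip.read_state();print({k:np.round(v,3) for k,v in s.items()},manip.tcp_to_grasp)
for cam in("scene","side"):
    p=manip.capture(cam);save(cam+"0",p)
    print(cam,[k for k in p if k!="color"],p["K"].round(1).tolist(),p["pose"].round(3).tolist())
    for n in("bay","fence_start","bay_back","flap_edge","gauge","pot","tin"):
        z=.025 if n=="flap_edge" else 0
        print(n,[(np.round(m["point"]),round(m["conf"],2),onz(p,m["point"],z).round(4)) for m in manip.mark_of(p,n)])
E
```

```text
{'time': np.float64(0.0), 'qpos': array([-1.208,  0.333, -0.065,  1.461,  0.022,  1.35 , -0.089]), 'joint_velocities': array([-0.   ,  0.001,  0.   , -0.001,  0.   , -0.001,  0.003]), 'tau': array([-0.0000e+00, -6.2325e+01,  2.4000e-02, -3.8992e+01, -6.1000e-02,
        3.9000e-02,  0.0000e+00]), 'tool_pos': array([0.235, 0.579, 0.222]), 'ee_rot': array([-3.14 ,  0.   ,  2.756]), 'ft_force': array([ 0.479, -0.581,  0.009]), 'ft_torque': array([0.045, 0.001, 0.01 ]), 'width': np.float64(0.087)} 0.0187
scene ['K', 'pose', 'shot'] [[446.1, 0.0, 280.8], [0.0, 446.1, 210.0], [0.0, 0.0, 1.0]] [[0.711, 0.516, -0.478, 0.093], [-0.703, 0.518, -0.488, -0.464], [-0.004, 0.683, 0.731, 0.817], [0.0, 0.0, 0.0, 1.0]]
bay []
fence_start [(array([264., 256.]), 0.72, array([0.4689, 0.0021, 0.    ])), (array([246., 346.]), 0.16, array([ 0.6548, -0.1085,  0.    ]))]
bay_back [(array([189., 322.]), 0.85, array([0.7565, 0.0574, 0.    ]))]
flap_edge [(array([230., 292.]), 0.74, array([5.822e-01, 1.000e-04, 2.500e-02]))]
gauge [(array([270., 307.]), 0.96, array([ 0.5413, -0.09  ,  0.    ])), (array([247., 2
[... 432 characters left out ...]
0, 0.0, 0.0, 1.0]]
bay [(array([248., 264.]), 0.94, array([0.5769, 0.0504, 0.    ]))]
fence_start [(array([251., 324.]), 0.57, array([0.4694, 0.004 , 0.    ]))]
bay_back [(array([219., 184.]), 0.82, array([0.7561, 0.0595, 0.    ]))]
flap_edge [(array([222., 274.]), 0.77, array([0.5787, 0.0019, 0.025 ]))]
gauge [(array([252., 300.]), 0.92, array([0.5092, 0.0289, 0.    ])), (array([302., 320.]), 0.86, array([0.4329, 0.1112, 0.    ])), (array([204., 306.]), 0.69, array([ 0.5502, -0.0912,  0.    ])), (array([218., 184.]), 0.69, array([0.7594, 0.0572, 0.    ]))]
pot [(array([182., 260.]), 0.66, array([ 0.6685, -0.1054,  0.    ]))]
tin [(array([329., 193.]), 0.69, array([0.604 , 0.2564, 0.    ]))]
```

View pics/scene0.png

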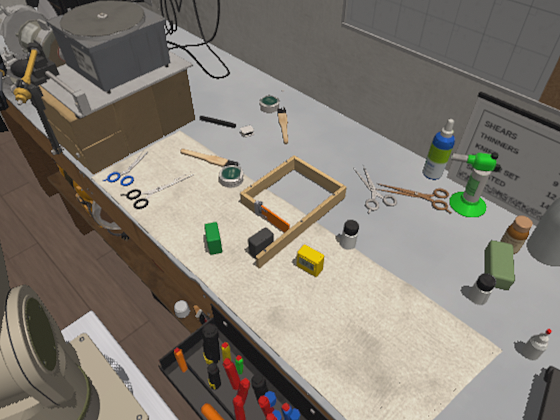

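View pics/side0.png

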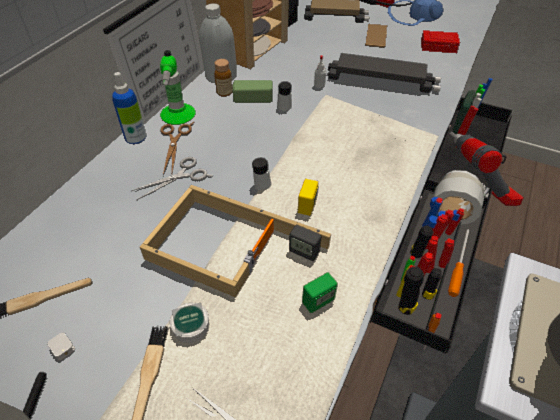

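The scene shot shows the bay around (195,295), the orange flap at (215,273) and the black gauge at (243,260), standing between the green and yellow look-alikes. Next I fit the bay pose and check it with an overlay.

```bash
cat >> h.py <<'E'
def bw(b,X):
    X=np.atleast_2d(np.array(X,float));c,s=np.cos(b[2]),np.sin(b[2])
    if X.shape[1]==2: X=np.c_[X,np.zeros(len(X))]
    return np.c_[b[0]+c*X[:,0]-s*X[:,1],b[1]+s*X[:,0]+c*X[:,1],X[:,2]]
def wb(b,P):
    P=np.atleast_2d(P)[:,:2]-np.array(b[:2]);c,s=np.cos(b[2]),np.sin(b[2])
    return np.c_[c*P[:,0]+s*P[:,1],-s*P[:,0]+c*P[:,1]]
def line(im,p,pts,col,sc,off):
    q=[((proj(p,x)-off)*sc)[::-1] for x in pts]
    cv2.polylines(im,[np.int32(np.array(q)*8).reshape(-1,1,2)],False,col,1,cv2.LINE_AA,3)
def gbox(b,g): # gauge corners in world; g=(x,y,yaw) in bay, yaw=0: own y along bay x?, 
    c=[]
    # own +x faces bay -y (fence); own -x faces left; own y along bay +x
    for u,v in((-.014,-.0275),(.016,-.0275),(.016,.0275),(-.014,.0275),(-.014,-.0275)):
        X,Y=v,-u; c.append((g[0]+np.cos(g[2])*X-np.sin(g[2])*Y,g[1]+np.sin(g[2])*X+np.cos(g[2])*Y))
    return np.array(c)
def overlay(n,p,b,g,r0,c0,h,w,sc):
    im=cv2.resize(np.ascontiguousarray(p["color"][r0:r0+h,c0:c0+w,::-1]),None,fx=sc,fy=sc,interpolation=cv2.INTER_CUBIC)
    off=np.array([r0,c0])
    for z in(0,.04):
        pts=[(-.115,-.05,z),(.185,-.05,z),(.185,.11,z),(0,.11,z),(0,.057,z)]
        line(im,p,bw(b,pts),(255,255,0),sc,off)
    line(im,p,bw(b,[(0,.05,.044),(0,-.044,.044),(0,-.044,.006)]),(255,0,255),sc,off)
    if g is not None:
        for z in(0,.055): line(im,p,bw(b,np.c_[gbox(b,g),np.full(5,z)]),(0,255,0),sc,off)
    cv2.imwrite(f"pics/{n}.png",im)
E
cat > fit.py <<'E'
from h import *
from scipy.optimize import least_squares
ob=[];P={}
for cam in("scene","side"):
    p=manip.capture(cam);P[cam]=p
    for n,X in(("bay",(0,0,0)),("fence_start",(-.115,-.05,0)),("bay_back",(.185,0,0)),("flap_edge",(0,-.044,.025))):
        m=manip.mark_of(p,n)
        if m and m[0]["conf"]>.5: ob.append((p,np.array(m[0]["point"]),X,n))
f=lambda b:np.concatenate([proj(p,bw(b,X)[0])-o for p,o,X,n in ob])
r=least_squares(f,[.577,.05,.03],loss="soft_l1");b=r.x
print(b,[(o[3],e.round(1)) for o,e in zip(ob,f(b).reshape(-1,2))])
G=[]
for cam in P:
    for m in manip.mark_of(P[cam],"gauge"):
        w=onz(P[cam],m["point"]); 
        if np.linalg.norm(w[:2]-[.505,.028])<.03: G.append(wb(b,w)[0]);print(cam,G[-1].round(4))
g=[*np.mean(G,0),0]
np.save("b.npy",b)
overlay("ov_scene",P["scene"],b,g,145,220,130,150,5)
overlay("ov_side",P["side"],b,g,170,130,130,210,3.8)
E
python3 fit.py
```

```text
[0.5763999  0.05233309 0.01007561] [('bay', array([0.2, 1.5])), ('fence_start', array([ 1.8, -4.7])), ('bay_back', array([-0.3,  1.9])), ('flap_edge', array([-2.3, -0.9])), ('bay', array([-0.8,  0.3])), ('fence_start', array([-0.9, -0.8])), ('bay_back', array([ 0.6, -0.6])), ('flap_edge', array([1.4, 1.1]))]
scene [-0.0719 -0.0237]
side [-0.0658 -0.0279]
```

View pics/ov_scene.png

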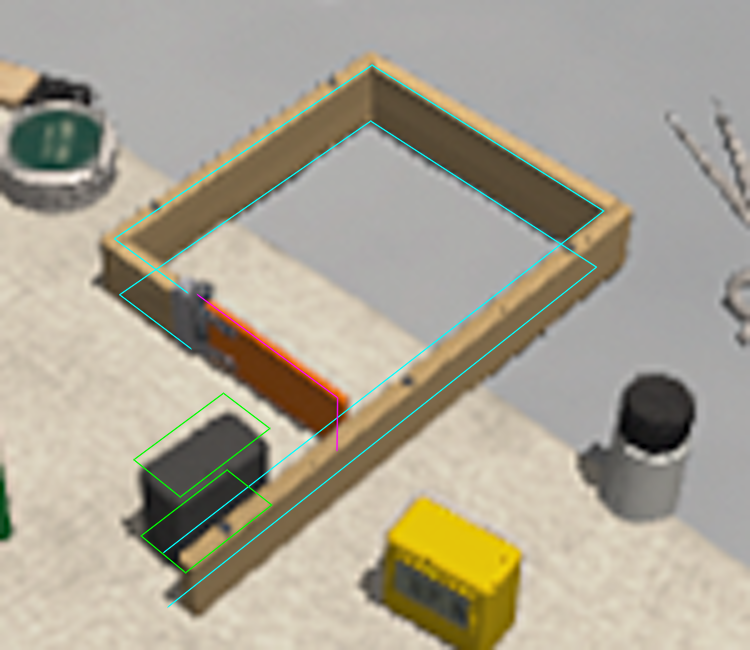

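View pics/ov_side.png

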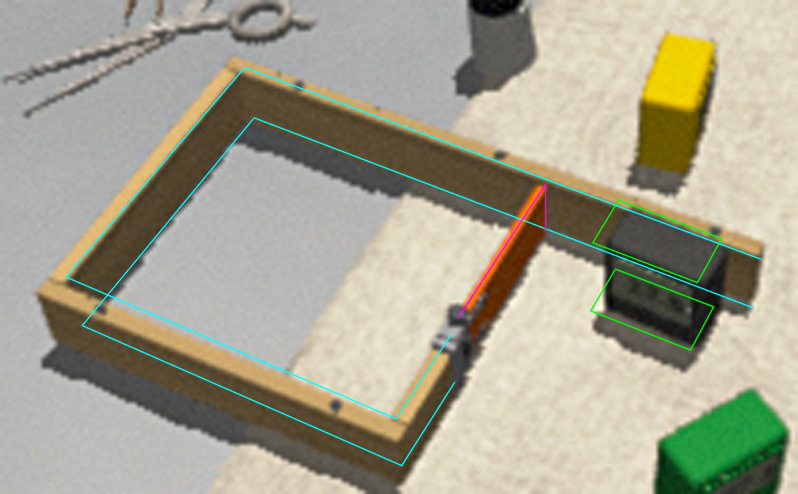

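```bash
for i in 1; do python3 -m jog '[[-2.0,-2.0,-1.0,0],[-2.8,-2.8,-0.8,0],[-2.8,-2.8,-0.5,0],[-2.8,-2.8,-0.5,0],[-2.8,-2.8,-0.5,0]]' 1; done
python3 -m jog '[[-2.8,-2.8,-0.5,0],[-2.8,-2.8,-0.5,0],[-2.8,-2.8,-0.5,0],[-2.8,-2.8,-0.5,0],[-2.8,-2.8,-0.5,0]]'
python3 -m jog '[[-2.8,-2.8,-0.5,0],[-2.8,-2.8,-0.5,0],[-2.8,-2.8,0,0],[-2.0,-2.0,0,0],[0,0,0,0]]'
```

```text
time: 1.82
tool_pos: [0.3083, 0.4054, 0.2559]
ee_rot: [3.141, -0.0, 2.756]
ft_force: [1.2, 0.2, 0.9]
width: 0.0868
time: 2.23
tool_pos: [0.3852, 0.2228, 0.2811]
ee_rot: [3.141, 0.0, 2.756]
ft_force: [0.6, 0.8, 1.5]
width: 0.087
time: 2.65
tool_pos: [0.4439, 0.0831, 0.2911]
ee_rot: [3.141, 0.001, 2.747]
ft_force: [-0.7, 0.8, -0.9]
width: 0.0874
```

```bash
python3 - <<'E'
from h import *
s=manip.read_state();p=manip.capture("wrist");save("w0",p)
print(s["time"],s["tool_pos"],s["ee_rot"],s["qpos"].round(2),{k:(np.array(v).round(3).tolist() if not isinstance(v,(int,float)) else v) for k,v in p.items() if k!="color"})
E
```

```text
2.65 [0.44387326 0.08314278 0.29107719] [3.14121018e+00 1.46217499e-03 2.74740928e+00] [-0.71 -0.11  0.39  1.8   0.04  1.45  0.85] {'K': [[297.038, 0.0, 281.138], [0.0, 297.038, 215.401], [0.0, 0.0, 1.0]], 'tool_from_camera': [[0.001, 0.964, 0.267, 0.073], [1.0, -0.001, 0.001, -0.001], [0.001, 0.267, -0.964, -0.163], [0.0, 0.0, 0.0, 1.0]], 'shot': 5}
```

View pics/w0.png

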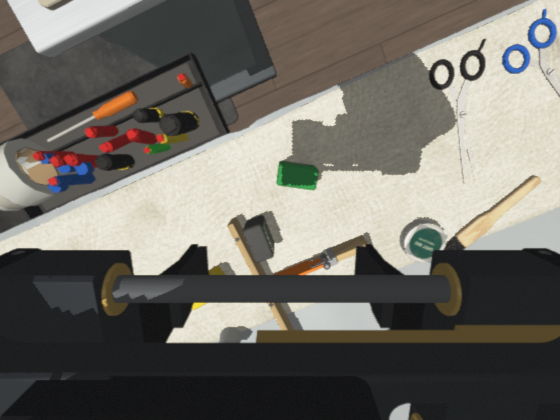

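```bash
python3 -m jog '[[-3.5,0,0,0],[-4,0,0,0],[-4,0,0,0],[-3.5,0,0,0],[-2,0,0,0]]' 1;python3 -m jog '[[0,0,0,0],[0,0,0,0]]'
cat >> h.py <<'E'
from scipy.spatial.transform import Rotation as Ro
def wrist():
    s=manip.read_state();p=manip.capture("wrist")
    T=np.eye(4);T[:3,:3]=Ro.from_euler("xyz",s["ee_rot"]).as_matrix();T[:3,3]=s["tool_pos"]
    p["pose"]=T@p["tool_from_camera"];return p
E
python3 - <<'E'
from h import *
b=np.load("b.npy")
p=wrist();save("w1",p);overlay("w1o",p,b,[-.069,-.026,0],0,0,420,560,1.4)
for n in("bay","fence_start","bay_back","flap_edge","gauge"):
    print(n,[(np.round(m["point"]),round(m["conf"],2)) for m in manip.mark_of({k:v for k,v in p.items() if k!='pose'},n)])
E
```

```text
time: 3.12
tool_pos: [0.6018, 0.0252, 0.2896]
ee_rot: [-3.141, 0.0, 2.757]
ft_force: [-1.2, 0.0, -0.2]
width: 0.0871
time: 3.28
tool_pos: [0.5997, 0.026, 0.2896]
ee_rot: [-3.14, -0.001, 2.756]
ft_force: [-0.4, 0.1, -0.1]
width: 0.0866
bay [(array([165., 290.]), 0.61), (array([105., 225.]), 0.42)]
fence_start [(array([105., 225.]), 0.59)]
bay_back [(array([266., 336.]), 0.73)]
flap_edge [(array([175., 265.]), 0.58)]
gauge [(array([177., 200.]), 0.75), (array([124., 255.]), 0.61), (array([ 53., 294.]), 0.6)]
```

View pics/w1o.png

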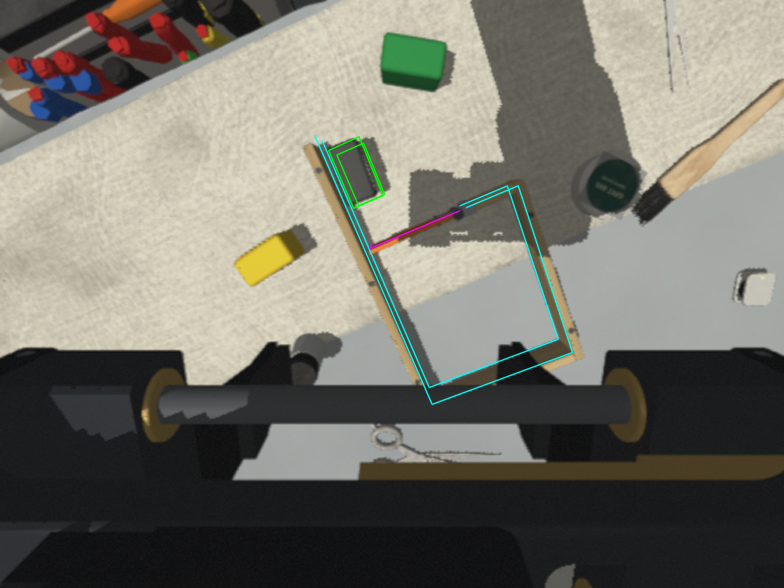

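```bash
python3 - <<'E'
from h import *
from scipy.optimize import least_squares
import pickle
P={"wrist":wrist(),"scene":manip.capture("scene"),"side":manip.capture("side")}
pickle.dump(P,open("P.pkl","wb"))
ob=[]
for cam,p in P.items():
    for n,X in(("bay",(0,0,0)),("fence_start",(-.115,-.05,0)),("bay_back",(.185,0,0)),("flap_edge",(0,-.044,.025))):
        m=manip.mark_of(p,n)
        if m and m[0]["conf"]>.5: ob.append((p,np.array(m[0]["point"]),X,n,cam))
f=lambda b:np.concatenate([proj(p,bw(b,X)[0])-o for p,o,X,n,c in ob])
b=least_squares(f,[.577,.05,.03],loss="soft_l1").x
print(b);[print(o[4],o[3],e.round(1)) for o,e in zip(ob,f(b).reshape(-1,2))]
for cam in P:
    for m in manip.mark_of(P[cam],"gauge"):
        w=onz(P[cam],m["point"]); 
        if np.linalg.norm(w[:2]-[.505,.028])<.03: print(cam,wb(b,w)[0].round(4))
np.save("b.npy",b)
overlay("w1z",P["wrist"],b,[-.069,-.029,0],85,200,190,230,3.1)
E
```

```text
[0.57843635 0.04903298 0.02655509]
wrist bay [0.9 1.6]
wrist bay_back [0.3 0.4]
wrist flap_edge [-0.6 -1.9]
scene bay [-0.2 -1.2]
scene fence_start [ 2.6 -0.5]
scene bay_back [-1.3  1.1]
scene flap_edge [-2.7  0.2]
side bay [ 1.1 -0.2]
side fence_start [-3.4  0.6]
side bay_back [-0.6 -0.1]
side flap_edge [0.2 0.6]
wrist [-0.076  -0.0245]
scene [-0.0796 -0.0207]
side [-0.0763 -0.018 ]
```

View pics/w1z.png

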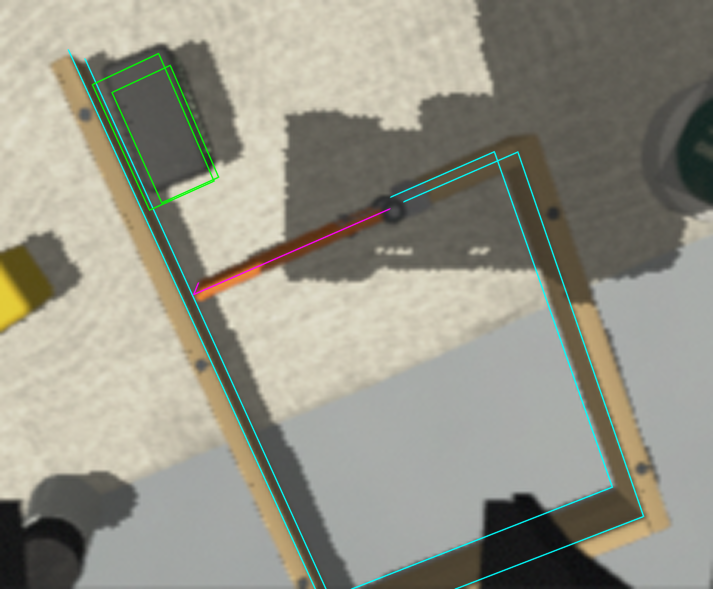

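```bash
python3 - <<'E'
from h import *
import pickle
p=pickle.load(open("P.pkl","rb"))["wrist"]
im=p["color"][:,:,::-1]
for n,r,c in(("za",95,210),("zb",130,255),("zc",165,265)):
    cv2.imwrite(f"pics/{n}.png",cv2.resize(np.ascontiguousarray(im[r:r+75,c:c+100]),None,fx=8,fy=8,interpolation=cv2.INTER_CUBIC))
cv2.imwrite("pics/zd.png",cv2.resize(np.ascontiguousarray(im[125:255,330:430]),None,fx=4.5,fy=4.5,interpolation=cv2.INTER_CUBIC))
E
```

```text
(no output)
```

View pics/za.png

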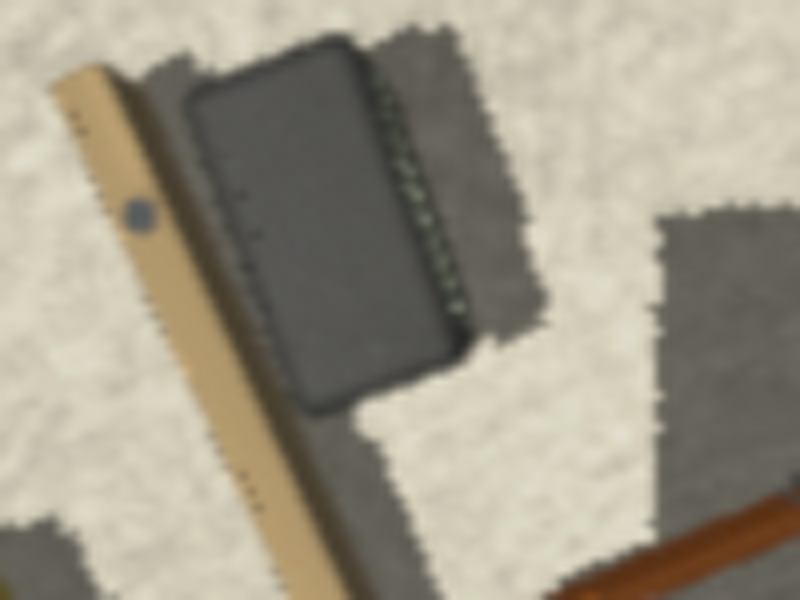

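View pics/zb.png

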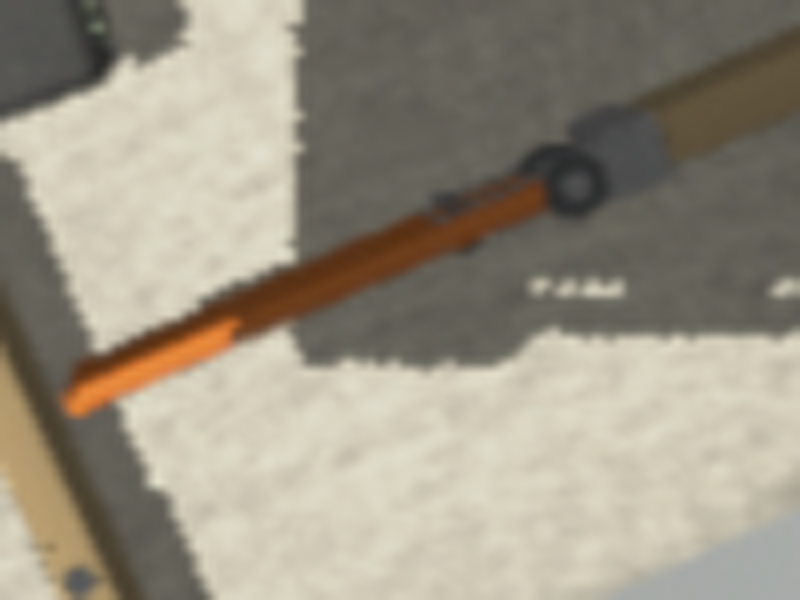

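View pics/zd.png

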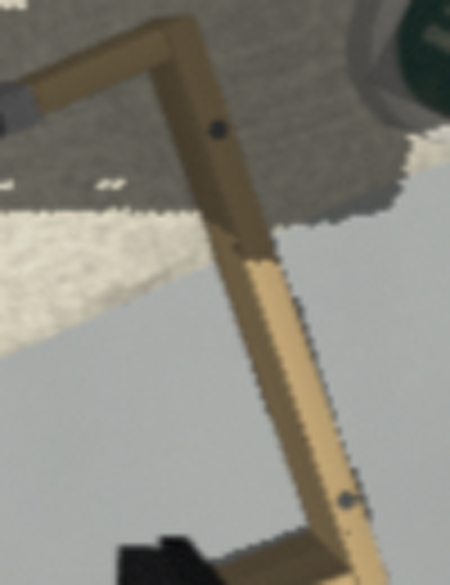

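View pics/zc.png

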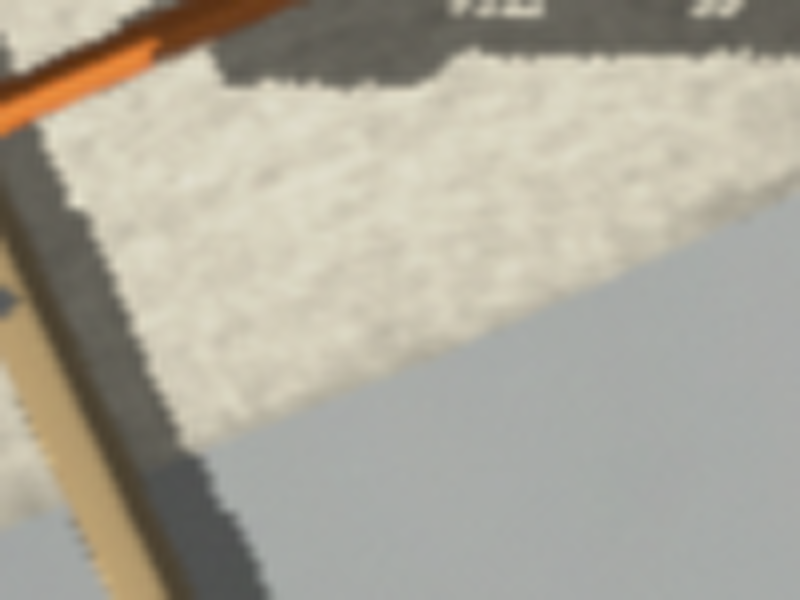

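```bash
python3 - <<'E'
from h import *
from scipy.optimize import least_squares
import pickle
P=pickle.load(open("P.pkl","rb"));p=P["wrist"]
pts=[((103.1,223.1),(-.115,-.05,.04)),((105.6,216.5),(-.115,-.06,.04)),((152.75,326.9),(0,.05,.046)),((180,264.4),(0,-.044,.044)),((249.4,407.8),(.185,.11,.04))]
ln=[(169.75,253.75),(238.75,285.6),(103.1,223.1)]
def f(b):
    e=np.concatenate([proj(p,bw(b,X)[0])-np.array(o) for o,X in pts])
    l=[(wb(b,onz(p,o,.04))[0,1]+.05)/.0012 for o in ln]
    return np.r_[e,l]
b=least_squares(f,[.577,.05,.03],loss="soft_l1").x
e=f(b);print(b);print(e[:10].reshape(-1,2).round(1).tolist(),e[10:].round(1))
np.save("b.npy",b)
gc=[(107.25,234.4),(99.75,253.75),(138.75,268.5),(146.5,248.75)]
G=np.array([wb(b,onz(p,o,.055))[0] for o in gc]);print(G.round(4))
print([wb(b,onz(p,o,.04))[0].round(4) for o in ln])
g=least_squares(lambda g:(gbox(b,g)[[1,0,3,2]]-G).ravel(),[-.07,-.03,0]).x;print("gauge",g.round(4),gbox(b,g).round(4))
np.save("g.npy",g)
overlay("w2z",p,b,g,85,200,190,230,3.1);overlay("s2z",P["side"],b,g,170,130,130,210,3.8);overlay("c2z",P["scene"],b,g,145,220,130,150,5)
E
```

```text
[0.57995262 0.050028   0.03271478]
[[-1.0, -0.4], [-0.2, -0.6], [0.2, -0.0], [0.8, -0.9], [2.0, 1.2]] [-0.4 -0.6 -0. ]
[[-0.1012 -0.0372]
 [-0.0993 -0.011 ]
 [-0.0486 -0.0138]
 [-0.0501 -0.0415]]
[array([-0.019 , -0.0504]), array([ 0.0919, -0.0507]), array([-0.1137, -0.05  ])]
gauge [-0.0747 -0.0249 -0.0675] [[-0.1012 -0.0091]
 [-0.1032 -0.039 ]
 [-0.0484 -0.0427]
 [-0.0463 -0.0128]
 [-0.1012 -0.0091]]
```

View pics/w2z.png

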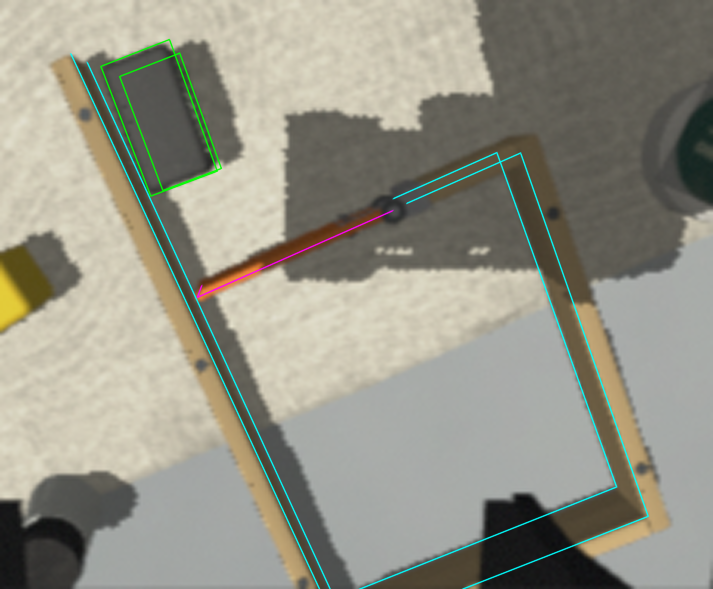

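View pics/s2z.png

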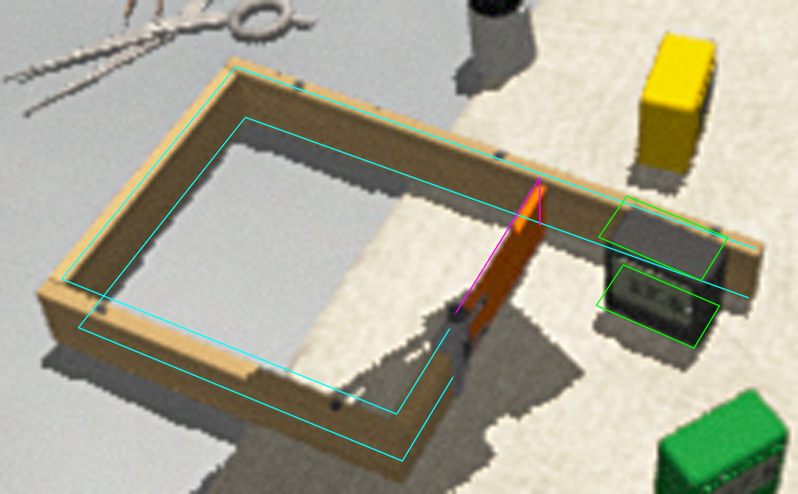

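View pics/c2z.png

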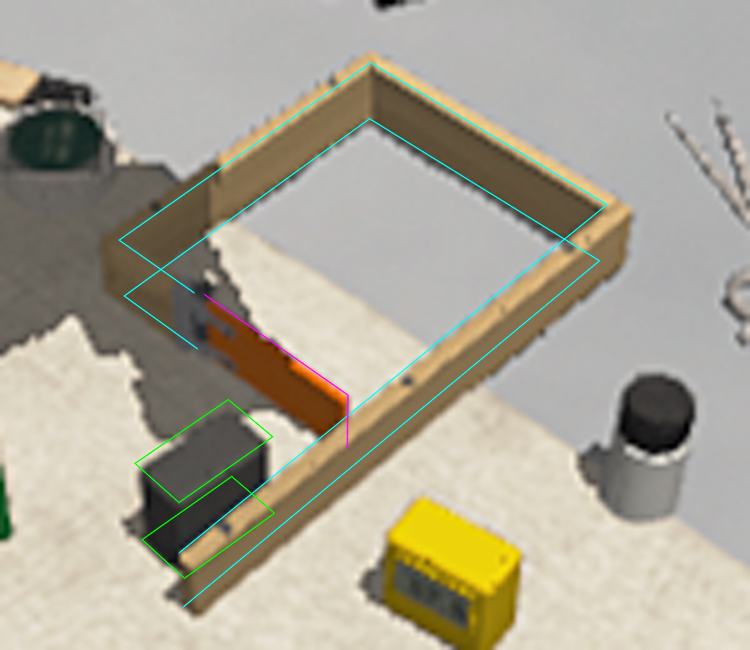

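```bash
cat >> h.py <<'E'
B=np.array([.579,.050,.0315])
def fing(s):
    psi=s["ee_rot"][2]-np.pi/2-B[2];psi=(psi+np.pi)%(2*np.pi)-np.pi
    t=wb(B,s["tool_pos"])[0];D=s["width"]+.015;u=np.array([np.cos(psi),np.sin(psi)])
    return t,psi,D,t-u*D/2,t+u*D/2
def corners(c,psi):
    u=np.array([np.cos(psi),np.sin(psi)]);v=np.array([-u[1],u[0]])
    return np.array([c+a*.0075*u+q*.0095*v for a in(-1,1) for q in(-1,1)])
def theta(c,psi):
    k=corners(c,psi);x=k[:,0];y=.05-k[:,1];r=np.hypot(x,y)
    m=r<.094
    return np.degrees(max(0,(np.arctan2(x,y)+np.arcsin(np.minimum(1,.0025/r)))[m].max())) if m.any() else np.nan
def st():
    s=manip.read_state();t,psi,D,A,Bf=fing(s)
    print("t%.2f tcp(bay mm)%s z%.1f psi%.1f D%.1f A%s B%s Afront%.1f Ay[%.0f,%.0f] th%.0f F%s"%(s["time"],(t*1e3).round(1),s["tool_pos"][2]*1e3,np.degrees(psi),D*1e3,(A*1e3).round(1),(Bf*1e3).round(1),corners(A,psi)[:,0].max()*1e3,*(corners(A,psi)[:,1]*1e3)[[np.argmin(corners(A,psi)[:,1]),np.argmax(corners(A,psi)[:,1])]],theta(Bf,psi),s["ft_force"].round(1)));return s
def to(A,psid,D,z=None):  # tool-frame shift needed in current axes
    s=manip.read_state();t,psi,_,_,_=fing(s);q=np.radians(psid)
    d=np.array(A)+np.array([np.cos(q),np.sin(q)])*D/2-t
    print("shift tool x %.2f y %.2f cm, turn %.3f rad, z %.2f cm"%((-np.sin(psi)*d[0]+np.cos(psi)*d[1])*100,(np.cos(psi)*d[0]+np.sin(psi)*d[1])*100,psi-q,0 if z is None else (s["tool_pos"][2]-z)*100))
E
python3 -c "
from h import *
st();to((-.125,-.026),30,.102,.010)"
```

```text
t4.48 tcp(bay mm)[ 19.8 -25.4] z290.5 psi66.1 D101.9 A[ -0.9 -71.9] B[40.4 21.2] Afront10.9 Ay[-83,-61] th66 F[ 0.3 -0.4  0.3]
shift tool x 10.21 y -1.80 cm, turn 0.630 rad, z 28.05 cm
```

```bash
python3 -m jog '[[3.4,-0.6,2,0],[3.4,-0.6,2,0],[3.4,-0.6,2,0],[0,0,2,0.11],[0,0,2,0.11]]' 1
python3 -m jog '[[0,0,2,0.11],[0,0,2,0.1],[0,0,2,0.1],[0,0,1,0.1],[0,0,0,0]]'
python3 -c "
from h import *
st();to((-.125,-.026),30,.102,.010)
p=wrist();b=np.load('b.npy');save('w3',p);overlay('w3o',p,B,np.load('g.npy'),0,0,420,560,1.4)"
```

```text
time: 4.9
tool_pos: [0.4969, 0.0478, 0.1902]
ee_rot: [3.139, -0.001, 2.533]
ft_force: [0.6, -0.5, -0.8]
width: 0.0868
time: 5.32
tool_pos: [0.4969, 0.0467, 0.1184]
ee_rot: [-3.138, -0.001, 2.121]
ft_force: [0.0, -0.5, 0.1]
width: 0.0868
t5.32 tcp(bay mm)[-82.2  -0.7] z118.4 psi29.7 D101.8 A[-126.4  -25.9] B[-38.   24.5] Afront-115.2 Ay[-38,-14] th0 F[ 0.  -0.5  0.1]
shift tool x -0.05 y 0.13 cm, turn -0.005 rad, z 10.84 cm
```

View pics/w3o.png

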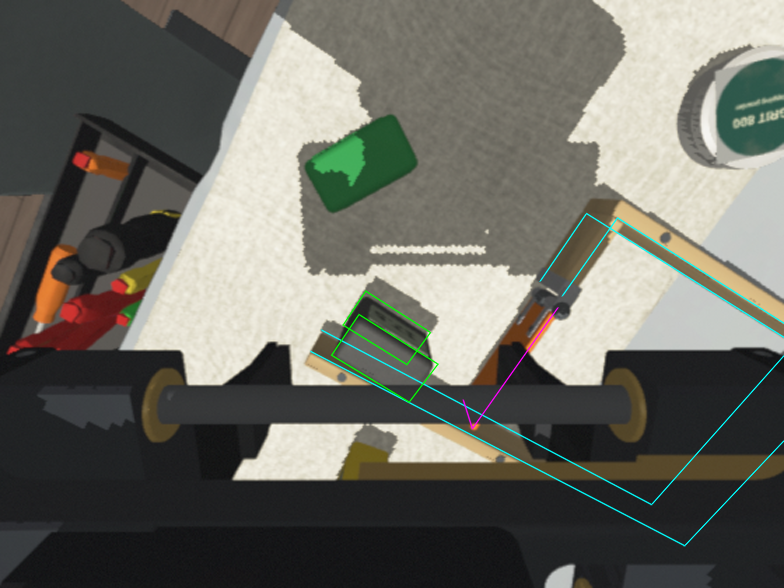

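```bash
python3 -m jog '[[0,0,2.8,0],[0,0,2.8,0],[0,0,2.8,0],[0,0,1.6,0],[0,0,0.8,0]]'
python3 -m jog '[[0,0,0,0]]'
python3 -c "
from h import *
st();to((-.118,-.027),30,.102,.010)
p=manip.capture('side');overlay('s4',p,B,np.load('g.npy'),150,170,130,210,3.8)"
```

```text
time: 5.78
tool_pos: [0.4978, 0.047, 0.0114]
ee_rot: [-3.14, -0.0, 2.13]
ft_force: [-0.1, 0.2, 0.7]
width: 0.0869
time: 5.87
tool_pos: [0.498, 0.0469, 0.012]
ee_rot: [-3.14, -0.0, 2.128]
ft_force: [0.6, -0.1, -0.2]
width: 0.0873
t5.87 tcp(bay mm)[-81.1  -0.5] z12.0 psi30.1 D102.3 A[-125.3  -26.2] B[-36.8  25.2] Afront-114.0 Ay[-38,-14] th0 F[ 0.6 -0.1 -0.2]
shift tool x -0.45 y 0.58 cm, turn 0.003 rad, z 0.20 cm
```

View pics/s4.png

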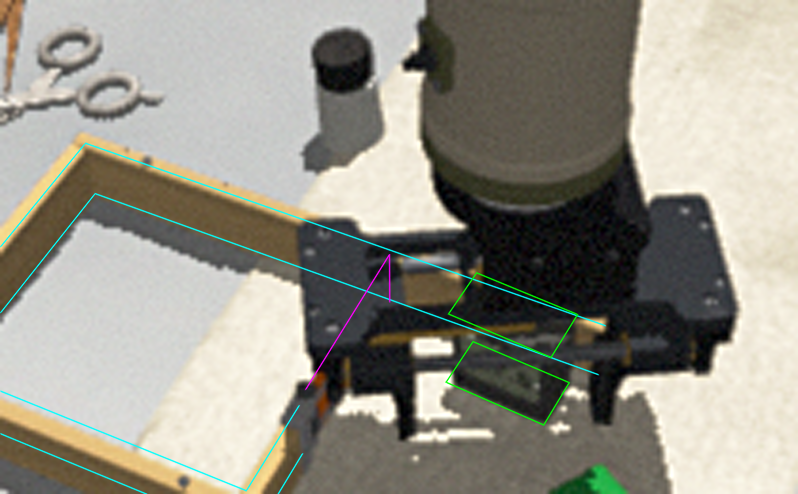

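```bash
python3 -m jog '[[-0.3,0.52,0.1,0],[-0.3,0.52,0,0],[-0.3,0.52,0,0],[-0.3,0.52,0,0],[-0.3,0.52,0,0]]'
python3 -c "
from h import *
st()
p=wrist();overlay('w5',p,B,None,0,0,420,560,1.4)
p=manip.capture('scene');overlay('c5',p,B,None,145,220,130,150,5)
"
```

```text
time: 6.33
tool_pos: [0.5289, 0.048, 0.0119]
ee_rot: [-3.142, -0.0, 2.126]
ft_force: [-5.0, 0.1, 4.3]
width: 0.0872
t6.33 tcp(bay mm)[-50.2  -0.4] z11.9 psi30.0 D102.2 A[-94.4 -26. ] B[-5.9 25.1] Afront-83.2 Ay[-38,-14] th15 F[-5.   0.1  4.3]
```

View pics/w5.png

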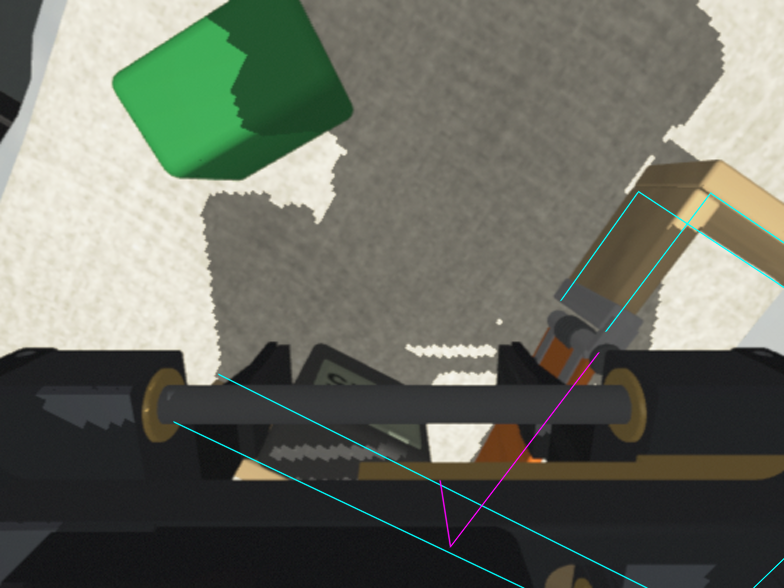

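View pics/c5.png

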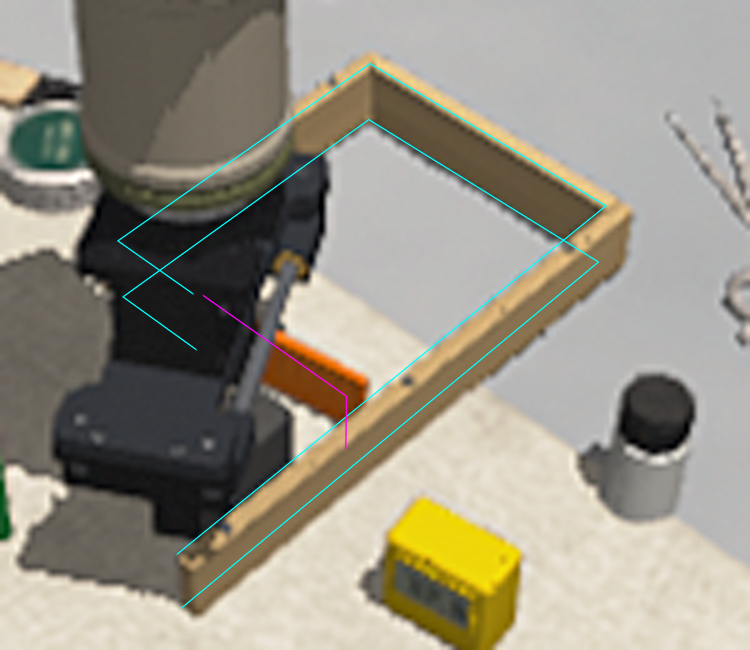

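```bash
python3 -m jog '[[-0.3,0.52,0.1,0],[-0.3,0.52,0,0],[-0.3,0.52,0,0],[-0.25,0.43,0,0]]'
python3 -c "
from h import *
st()
p=wrist();overlay('w6',p,B,None,0,0,420,560,1.4)
p=manip.capture('scene');overlay('c6',p,B,None,145,220,130,150,5)
"
```

```text
time: 6.77
tool_pos: [0.5497, 0.0486, 0.0097]
ee_rot: [-3.138, -0.002, 2.126]
ft_force: [-8.9, -1.8, 3.6]
width: 0.087
t6.77 tcp(bay mm)[-29.3  -0.5] z9.7 psi30.0 D102.0 A[-73.4 -26. ] B[14.8 25. ] Afront-62.2 Ay[-38,-14] th59 F[-8.9 -1.8  3.6]
```

View pics/w6.png

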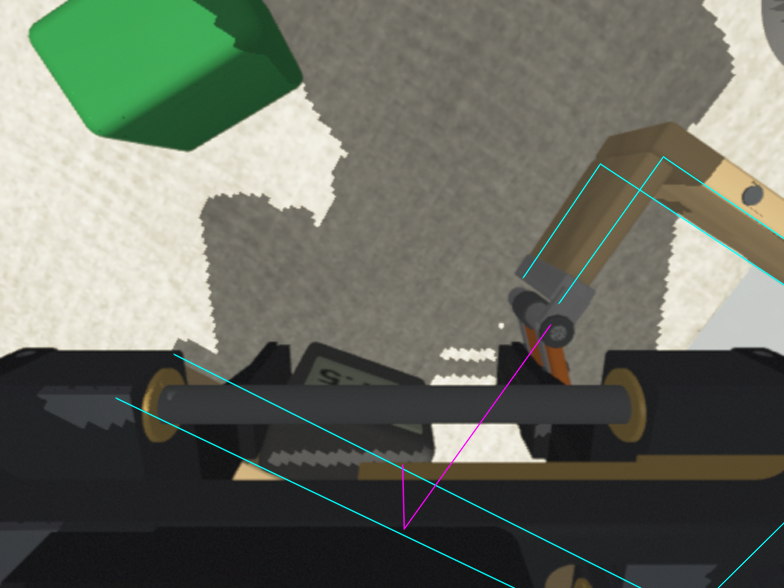

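View pics/c6.png

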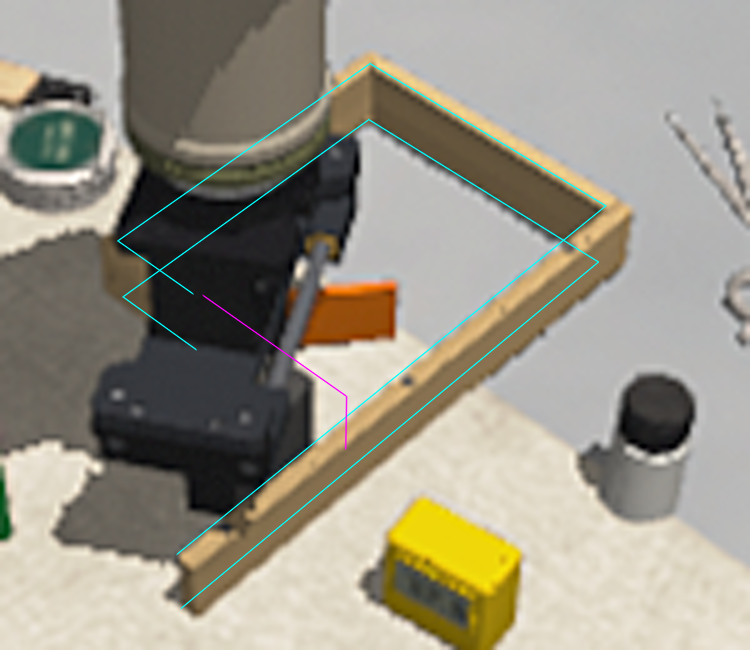

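```bash
cat > pl.py <<'E'
from h import *
import sys
# plan check: waypoints A(mm) psi D
def chk(W):
    for ax,ay,ps,D in W:
        q=np.radians(ps);A=np.array([ax,ay])/1e3;Bf=A+np.array([np.cos(q),np.sin(q)])*D/1e3
        k=corners(A,q)*1e3;kb=corners(Bf,q)*1e3;th=theta(Bf,q);i=k[:,0].argmax()
        print((ax,ay,ps,D),"Afront %.0f at y %.0f, Aymin %.0f, B %s Bymin %.0f Bxmax %.0f th %.0f edge y %.0f x %.0f"%(k[i,0],k[i,1],k[:,1].min(),(Bf*1e3).round(),kb[:,1].min(),kb[:,0].max(),th,50-94*np.cos(np.radians(th)),94*np.sin(np.radians(th))))
E
python3 - <<'E'
from h import *
from pl import chk
p=wrist()
a=[wb(B,onz(p,(r/1.4,c/1.4),.055))[0]*1e3 for r,c in((345,315),(380,425),(460,435))]
print(np.round(a,1))
p=manip.capture("scene");t=wb(B,onz(p,(201.6,299.2),.044))[0]*1e3;print("tip",t,np.degrees(np.arctan2(t[0],50-t[1])))
print("");to((-.075,-.015),22,.102,.010)
chk([(-73,-15,22,102),(-55,-15,22,102),(-40,-16,22,102),(-30,-18,30,95),(-20,-20,38,88),(-10,-22,46,82),(0,-24,54,77),(10,-26,62,72),(20,-28,70,69),(30,-28,78,67),(40,-28,86,66),(50,-28,94,66),(60,-28,102,66),(70,-28,110,66),(80,-28,115,66),(85,-28,118,66),(90,-28,122,66)])
E
```

```text
[[-62.5   9.6]
 [-27.7  16.4]
 [-10.   -6.5]]
tip [ 69.6724226  -12.30099061] 48.19695861500681

shift tool x 0.39 y 0.36 cm, turn 0.139 rad, z -0.02 cm
(-73, -15, 22, 102) Afront -62 at y -21, Aymin -27, B [22. 23.] Bymin 12 Bxmax 32 th 64 edge y 8 x 84
(-55, -15, 22, 102) Afront -44 at y -21, Aymin -27, B [40. 23.] Bymin 12 Bxmax 50 th 74 edge y 24 x 90
(-40, -16, 22, 102) Afront -29 at y -22, Aymin -28, B [55. 22.] Bymin 11 Bxmax 65 th 77 edge y 29 x 92
(-30, -18, 30, 95) Afront -19 at y -22, Aymin -30, B [52. 29.] Bymin 18 Bxmax 64 th 84 edge y 40 x 93
(-20, -20, 38, 88) Afront -8 at y -23, Aymin -32, B [49. 34.] Bymin 22 Bxmax 61 th 89 edge y 48 x 94
(-10, -22, 46, 82) Afront 2 at y -23, Aymin -34, B [47. 37.] Bymin 25 Bxmax 59 th 92 edge y 53 x 94
(0, -24, 54, 77) Afront 12 at y -24, Aymin -36, B [45. 38.] Bymin 27 Bxmax 57 th 93 edge y 55 x 94
(10, -26, 62, 72) Afront 22 at y -24, Aymin -37, B [44. 38.] Bymin 26 Bxmax 56 th 92 edge y 53 x 94
(20, -28, 70, 69) Afront 31 at y -24, Aymin -38, B [44. 37.] Bymin 27 Bxmax 55 th 89 edge y 49 x 94
(30, -28, 78, 67) Afront 41 at y -23, Aymin -37, B [44. 38.] Bymin 28 Bxmax 55 th 89 edge y 48 x 94
(40, -28, 86, 66) Afront 50 at y -21, Aymin -36, B [45. 38.] Bymin 30 Bxmax 55 th 88 edge y 46 x 94
(50, -28, 94, 66) Afront 60 at y -35, Aymin -36, B [45. 38.] Bymin 30 Bxmax 55 th 88 edge y 47 x 94
(60, -28, 102, 66) Afront 71 at y -33, Aymin -37, B [46. 37.] Bymin 27 Bxmax 57 th 88 edge y 47 x 94
(70, -28, 110, 66) Afront 81 at y -32, Aymin -38, B [47. 34.] Bymin 24 Bxmax 59 th 87 edge y 44 x 94
(80, -28, 115, 66) Afront 92 at y -31, Aymin -39, B [52. 32.] Bymin 21 Bxmax 64 th 85 edge y 42 x 94
(85, -28, 118, 66) Afront 97 at y -30, Aymin -39, B [54. 30.] Bymin 19 Bxmax 66 th 84 edge y 40 x 93
(90, -28, 122, 66) Afront 102 at y -29, Aymin -39, B [55. 28.] Bymin 17 Bxmax 67 th 82 edge y 37 x 93
```

```bash
python3 - <<'E'
from h import *
p=manip.capture('side');overlay('s7',p,B,None,170,200,130,160,5)
E
```

```text
(no output)
```

View pics/s7.png

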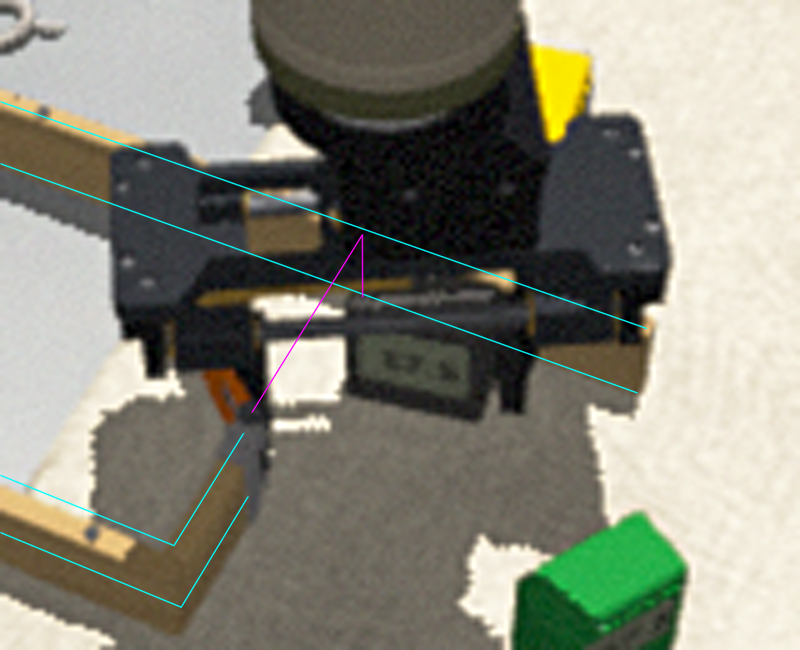

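```bash
python3 - <<'E'
from h import *
p=manip.capture('side')
for c,r in((357,398),(482,420),(345,385)): print(wb(B,onz(p,(170+r/5,200+c/5),0))[0]*1e3)
E
```

```text
[-17.58686796  -1.70737948]
[-65.62872835 -12.46339423]
[-10.66234316  -5.44475038]
```

The side view shows the gauge turned about 12° counter-clockwise, front-left foot near (250,271), because my finger's corner pushed right of its centre. It has not entered the doorway yet, so I'll back out and square it against the fence.

```bash
python3 -m jog '[[0.35,-0.61,0,0],[0.35,-0.61,0,0],[0.35,-0.61,0,0],[0.35,-0.61,0,0],[0.35,-0.61,0,0]]'
python3 -m jog '[[0.2,-0.35,0,0],[0,0,-2,0],[0,0,-3.5,0],[0,0,-3.5,0],[0,0,-1,0]]'
python3 -c "
from h import *
st();
p=wrist();overlay('w8',p,B,None,0,0,420,560,1.4)
to((-.030,.028),90,.102,.010)"
```

```text
time: 7.48
tool_pos: [0.5156, 0.0479, 0.0107]
ee_rot: [3.141, -0.0, 2.126]
ft_force: [-0.8, 0.0, -0.6]
width: 0.087
time: 7.9
tool_pos: [0.5144, 0.0477, 0.1154]
ee_rot: [3.135, 0.001, 2.126]
ft_force: [0.8, -0.4, 0.5]
width: 0.0871
t7.90 tcp(bay mm)[-64.7  -0.2] z115.4 psi30.0 D102.1 A[-108.9  -25.7] B[-20.4  25.3] Afront-97.6 Ay[-38,-14] th0 F[ 0.8 -0.4  0.5]
shift tool x 5.12 y 6.93 cm, turn -1.047 rad, z 10.53 cm
```

View pics/w8.png

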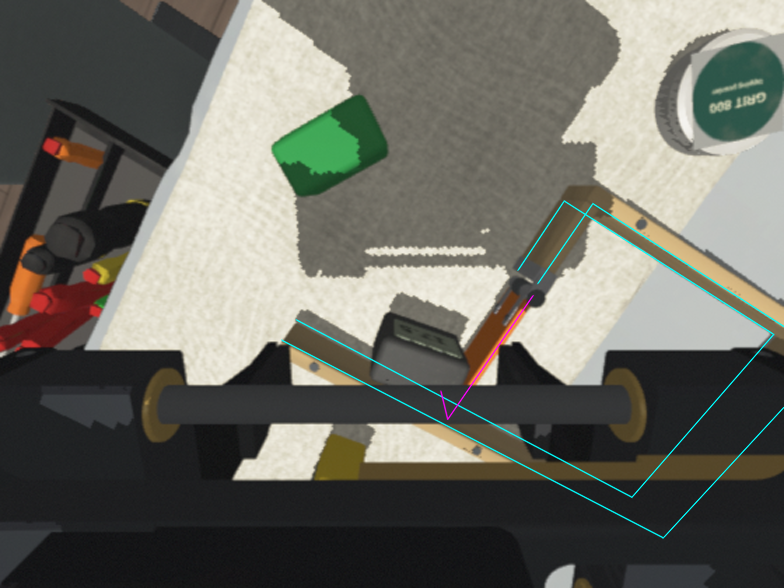

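```bash
python3 -m jog '[[2.1,2.8,0,0],[2.1,2.9,0,0],[0.9,1.2,0,-0.1],[0,0,0,-0.12],[0,0,0,-0.12]]'
python3 -m jog '[[0,0,1,-0.12],[0,0,1,-0.12],[0,0,1,-0.12],[0,0,1,-0.12],[0,0,1,-0.12]]'
python3 -m jog '[[0,0,0,-0.1],[0,0,0,0]]'
python3 -c "
from h import *
st();to((-.030,.025),90,.102,.010)
p=wrist();overlay('w9',p,B,None,0,0,420,560,1.4)"
```

```text
time: 8.37
tool_pos: [0.5435, 0.1287, 0.1095]
ee_rot: [-3.141, -0.0, 2.474]
ft_force: [-0.0, -0.7, -0.0]
width: 0.0873
time: 8.78
tool_pos: [0.5433, 0.1273, 0.0593]
ee_rot: [3.141, -0.001, 3.072]
ft_force: [-1.2, -0.2, -0.2]
width: 0.0869
time: 8.95
tool_pos: [0.543, 0.127, 0.0592]
ee_rot: [-3.141, -0.002, -3.112]
ft_force: [-0.0, -0.1, 1.1]
width: 0.0869
t8.95 tcp(bay mm)[-33.6  78.1] z59.2 psi89.9 D101.9 A[-33.7  27.1] B[-33.4 129. ] Afront-24.2 Ay[20,35] th0 F[-0.  -0.1  1.1]
shift tool x -0.36 y -0.21 cm, turn -0.002 rad, z 4.92 cm
```

View pics/w9.png

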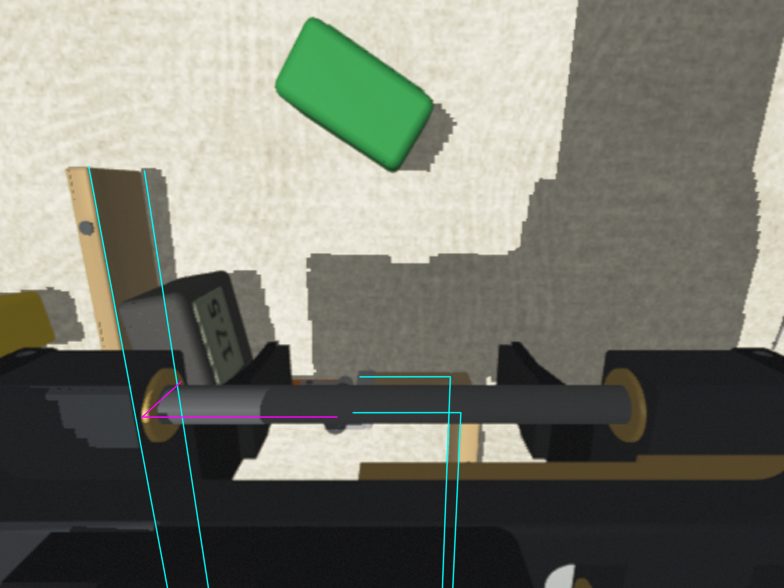

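```bash
python3 -m jog '[[0,0,2.4,0],[0,0,2,0],[0,0,0.5,0],[0,0,0,0]]'
python3 -m jog '[[0,-0.6,0,0],[0,-0.6,0,0],[0,-0.5,0,0],[0,-0.5,0,0],[0,-0.4,0,0]]'
python3 -m jog '[[0,-0.4,0,0],[0,-0.4,0,0],[0,-0.3,0,0]]'
python3 -c "
from h import *
st()
p=wrist();overlay('w10',p,B,None,0,0,420,560,1.4)
p=manip.capture('side');overlay('s10',p,B,None,170,200,130,160,5)"
```

```text
time: 9.33
tool_pos: [0.5428, 0.1268, 0.0103]
ee_rot: [-3.141, -0.002, -3.12]
ft_force: [-0.6, -0.3, 0.2]
width: 0.087
time: 9.75
tool_pos: [0.5449, 0.1001, 0.0122]
ee_rot: [3.141, 0.001, -3.118]
ft_force: [0.5, 1.1, 0.5]
width: 0.0869
time: 10.0
tool_pos: [0.545, 0.0898, 0.0118]
ee_rot: [3.141, 0.001, -3.117]
ft_force: [0.2, 2.2, 0.4]
width: 0.0874
t10.00 tcp(bay mm)[-32.7  40.9] z11.8 psi89.6 D102.4 A[-33.1 -10.3] B[-32.3  92. ] Afront-23.5 Ay[-18,-3] th0 F[0.2 2.2 0.4]
```

View pics/w10.png

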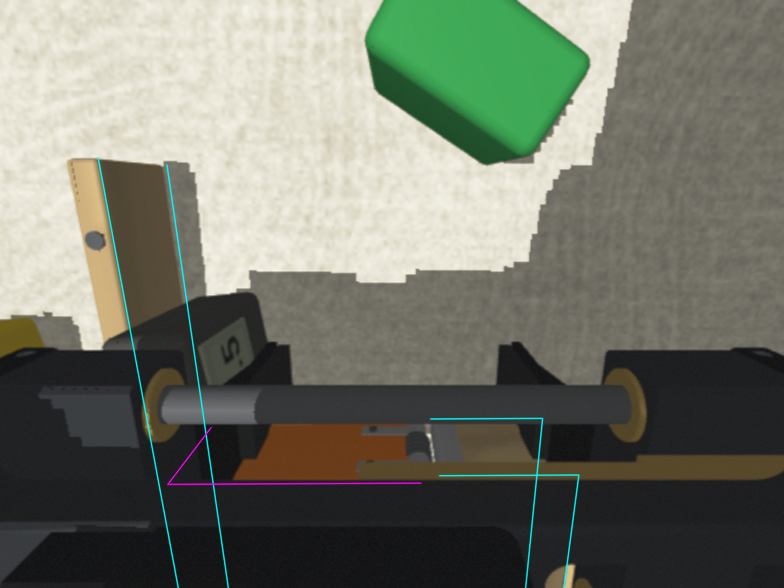

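View pics/s10.png

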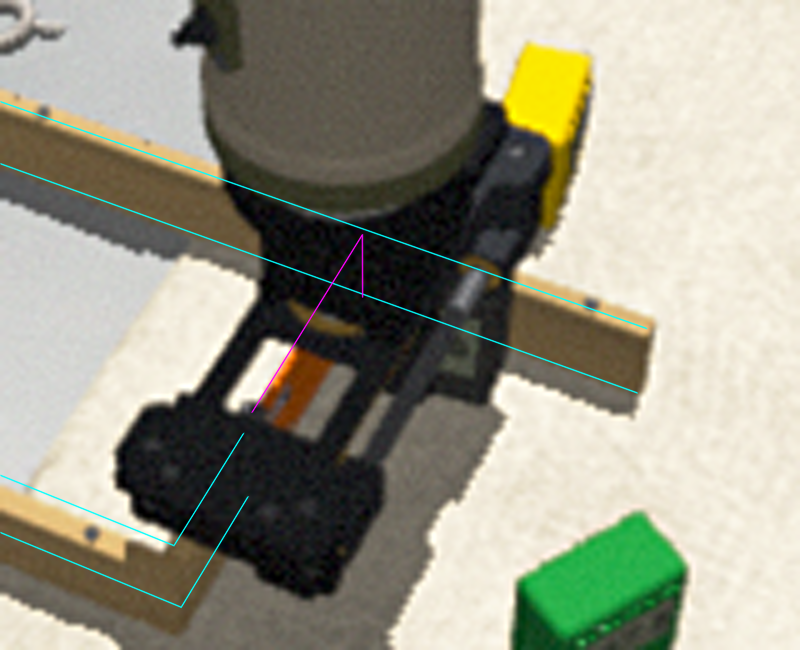

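```bash
python3 -m jog '[[0,-0.2,0,0],[0,-0.2,0,0],[0,0,0,0]]'
python3 -m jog '[[0,-0.2,0,0],[0,-0.2,0,0],[0,0,0,0]]'
python3 -c "
from h import *
st()
p=wrist();overlay('w11',p,B,None,0,0,420,560,1.4)"
```

```text
time: 10.35
tool_pos: [0.5448, 0.0856, 0.0114]
ee_rot: [-3.141, -0.0, -3.118]
ft_force: [0.8, 0.5, 0.4]
width: 0.0873
time: 10.6
tool_pos: [0.5449, 0.0851, 0.0117]
ee_rot: [3.138, 0.0, -3.115]
ft_force: [0.4, 10.0, -0.3]
width: 0.0867
t10.60 tcp(bay mm)[-33.   36.2] z11.7 psi89.7 D101.7 A[-33.3 -14.7] B[-32.8  87. ] Afront-23.7 Ay[-22,-7] th0 F[ 0.4 10.  -0.3]
```

View pics/w11.png

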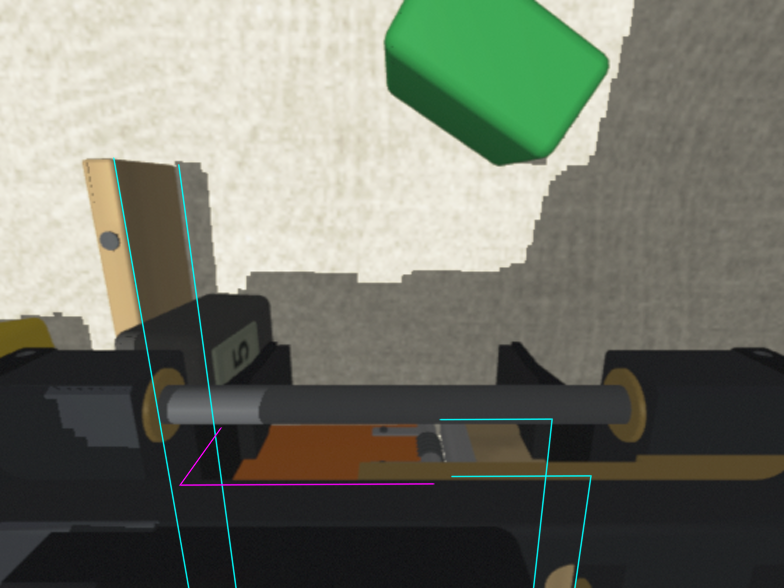

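```bash
python3 -m jog '[[0,0.5,0,0],[0,1,0,0],[0,1,-2,0],[0,0,-4,0],[0,0,-4,0]]'
python3 -c "
from h import *
st();to((-.112,-.022),30,.102,.010)"
```

```text
time: 11.07
tool_pos: [0.5429, 0.1076, 0.1115]
ee_rot: [-3.14, -0.003, -3.116]
ft_force: [1.5, 0.5, -0.5]
width: 0.087
t11.07 tcp(bay mm)[-34.3  58.7] z111.5 psi89.6 D102.0 A[-34.6   7.7] B[-33.9 109.7] Afront-25.0 Ay[0,15] th0 F[ 1.5  0.5 -0.5]
shift tool x 3.32 y -5.54 cm, turn 1.041 rad, z 10.15 cm
```

```bash
python3 -m jog '[[1.7,-2.8,0,0.1],[0,0,0,0.12],[0,0,0,0.12],[0,0,0,0.12],[0,0,0,0.12]]'
python3 -m jog '[[0,0,0,0.12],[0,0,0,0.12],[0,0,0,0.12],[0,0,0,0.1],[0,0,0,0]]'
python3 -c "
from h import *
st();to((-.112,-.022),30,.102,.010)"
```

```text
time: 11.48
tool_pos: [0.5278, 0.0787, 0.1116]
ee_rot: [-3.141, -0.0, 2.579]
ft_force: [-0.6, 0.7, -0.6]
width: 0.0868
time: 11.9
tool_pos: [0.5279, 0.0789, 0.1114]
ee_rot: [-3.141, 0.0, 2.121]
ft_force: [0.7, -0.1, -0.8]
width: 0.0872
t11.90 tcp(bay mm)[-50.2  30.4] z111.4 psi29.7 D102.2 A[-94.6   5.1] B[-5.9 55.8] Afront-83.4 Ay[-7,17] th130 F[ 0.7 -0.1 -0.8]
shift tool x -1.47 y -2.87 cm, turn -0.005 rad, z 10.14 cm
```

```bash
python3 -m jog '[[-1.4,-2.8,0,0],[0,0,0,0]]'
python3 -c "
from h import *
st();to((-.112,-.022),30,.102,.010)
p=wrist();overlay('w12',p,B,[-.036,-.034,0],0,0,420,560,1.4)
p=manip.capture('side');overlay('s12',p,B,[-.036,-.034,0],170,200,130,160,5)"
```

```text
time: 12.07
tool_pos: [0.5097, 0.0479, 0.1111]
ee_rot: [-3.139, 0.001, 2.126]
ft_force: [0.8, -1.7, -0.2]
width: 0.0869
t12.07 tcp(bay mm)[-69.4   0.1] z111.1 psi30.0 D101.9 A[-113.5  -25.4] B[-25.2  25.6] Afront-102.3 Ay[-37,-13] th0 F[ 0.8 -1.7 -0.2]
shift tool x 0.22 y 0.30 cm, turn 0.000 rad, z 10.11 cm
```

View pics/w12.png

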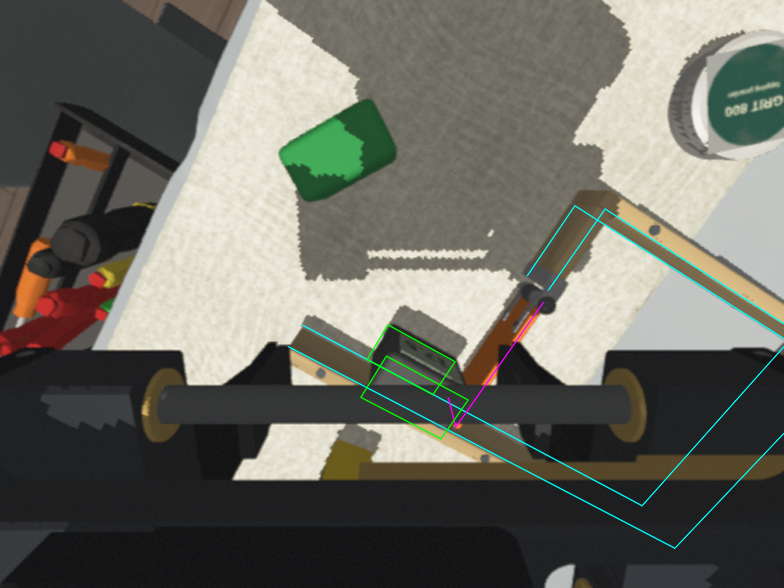

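View pics/s12.png

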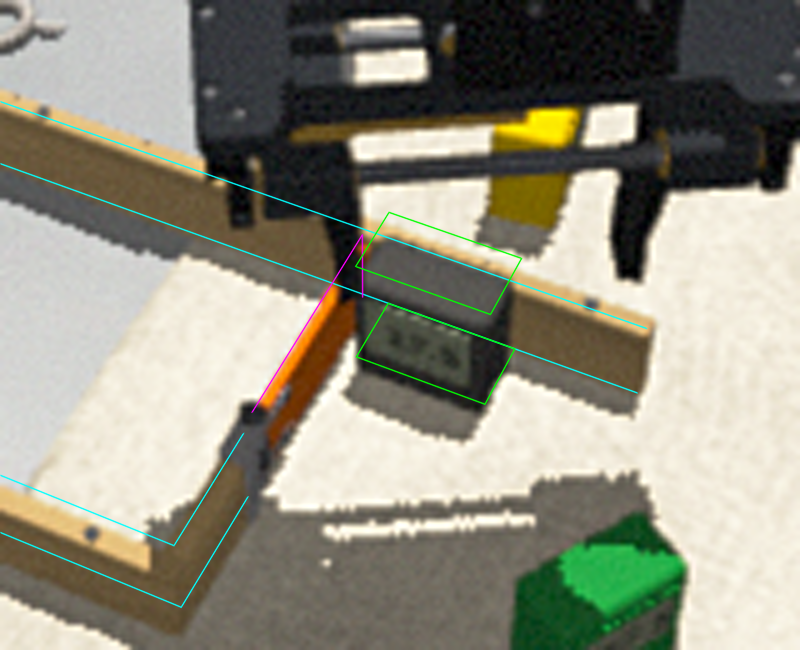

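```bash
python3 -m jog '[[0.2,0.2,2.8,0],[0,0,2.8,0],[0,0,2.8,0],[0,0,1.3,0],[0,0,0.4,0]]'
python3 -m jog '[[-0.3,0.52,0,0],[-0.3,0.52,0,0],[-0.3,0.52,0,0],[-0.3,0.52,0,0],[-0.3,0.52,0,0]]'
python3 -c "
from h import *
st()"
```

```text
time: 12.58
tool_pos: [0.5107, 0.0552, 0.008]
ee_rot: [-3.138, -0.001, 2.129]
ft_force: [-0.2, 0.6, 0.4]
width: 0.0868
time: 13.0
tool_pos: [0.541, 0.0562, 0.0108]
ee_rot: [-3.138, -0.003, 2.127]
ft_force: [-19.2, -2.1, 8.5]
width: 0.0868
t13.00 tcp(bay mm)[-37.8   7.4] z10.8 psi30.1 D101.8 A[-81.8 -18.2] B[ 6.3 32.9] Afront-70.6 Ay[-30,-6] th73 F[-19.2  -2.1   8.5]
```

```bash
python3 -c "
from h import *
st()
p=wrist();overlay('w13',p,B,None,190,230,110,200,4)
p=manip.capture('scene');overlay('c13',p,B,None,145,220,130,150,5)
st()"
```

```text
t13.00 tcp(bay mm)[-37.8   7.4] z10.8 psi30.1 D101.8 A[-81.8 -18.2] B[ 6.3 32.9] Afront-70.6 Ay[-30,-6] th73 F[-19.2  -2.1   8.5]
t13.10 tcp(bay mm)[-37.4   6.7] z10.7 psi30.0 D102.0 A[-81.5 -18.8] B[ 6.8 32.2] Afront-70.3 Ay[-31,-7] th70 F[-11.2  -2.2   3.4]
```

View pics/w13.png

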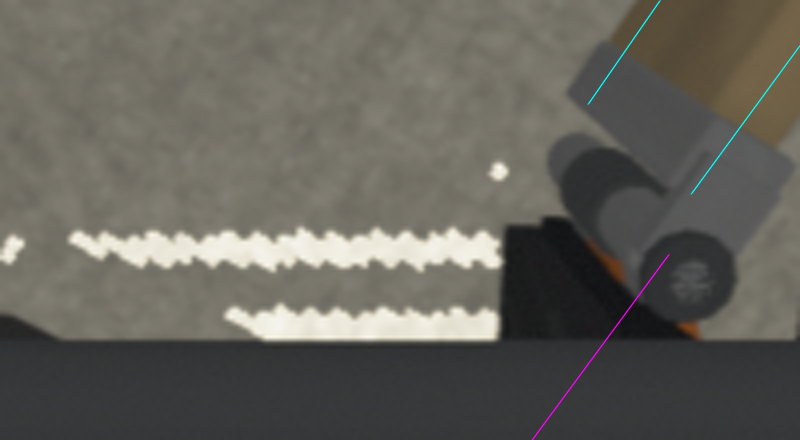

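View pics/c13.png

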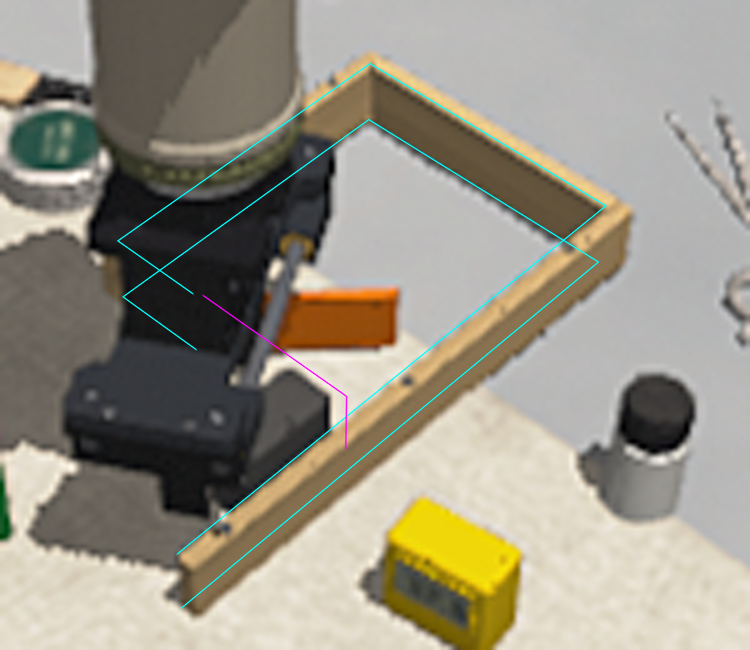

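```bash
python3 -m jog '[[-0.36,0.02,0,0],[-0.3,0.3,0,0],[-0.2,0.35,0,0],[-0.2,0.35,0,0],[0,0,0,0]]'
python3 -c "
from h import *
st()
p=wrist();overlay('w14',p,B,None,0,0,420,560,1.4)
p=manip.capture('scene');overlay('c14',p,B,None,145,220,130,150,5)
p=manip.capture('side');overlay('s14',p,B,None,170,180,130,160,5)
st()"
```

```text
time: 13.52
tool_pos: [0.5567, 0.0512, 0.0109]
ee_rot: [-3.14, -0.0, 2.126]
ft_force: [-5.0, -3.2, -1.1]
width: 0.0872
t13.52 tcp(bay mm)[-22.2   2. ] z10.9 psi30.0 D102.2 A[-66.5 -23.6] B[22.  27.5] Afront-55.2 Ay[-36,-12] th72 F[-5.  -3.2 -1.1]
t13.67 tcp(bay mm)[-22.4   1.7] z10.9 psi30.0 D101.9 A[-66.6 -23.7] B[21.7 27.2] Afront-55.3 Ay[-36,-12] th71 F[-4.9 -4.2 -1.6]
```

View pics/w14.png

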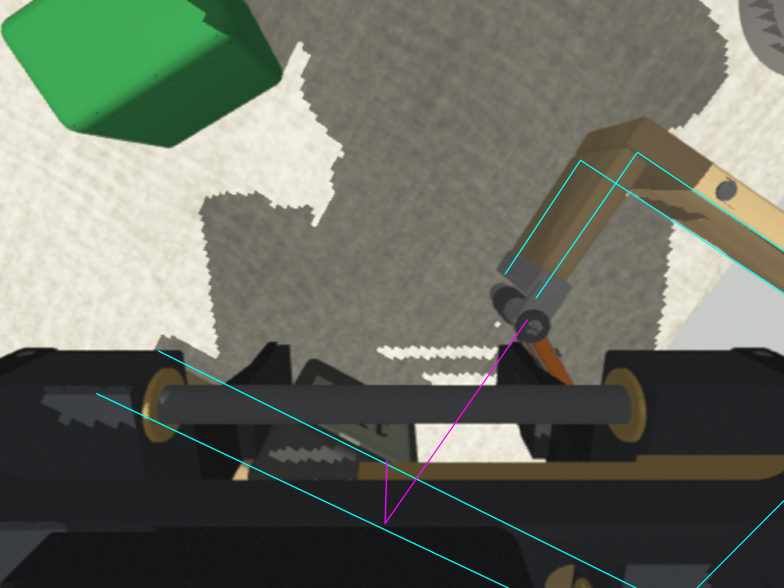

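View pics/c14.png

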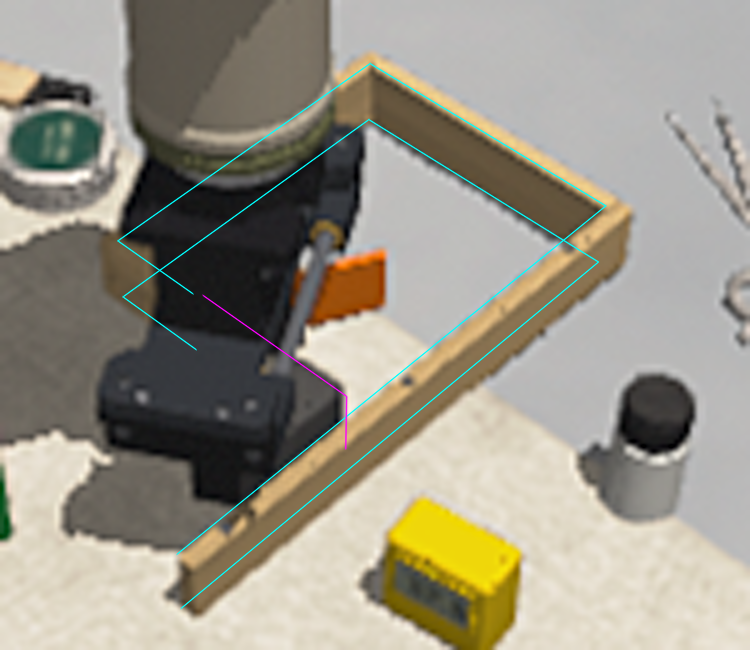

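View pics/s14.png

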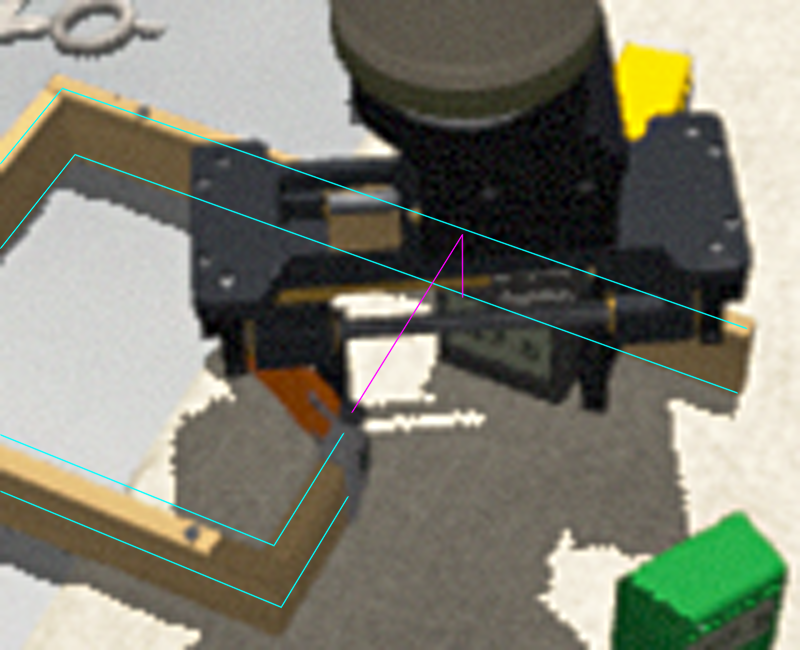

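```bash
cat > q.py <<'E'
from h import *
def side(pts,off,sc=5):
    p=manip.capture('side')
    r=np.array([wb(B,onz(p,(off[0]+y/sc,off[1]+x/sc),0))[0]*1e3 for x,y in pts])
    print("gauge pts",r.round(1).tolist(),"yaw",np.degrees(np.arctan2(*(r[0]-r[1])[::-1])))
def tip(x,y,off=(145,220),sc=5):
    p=manip.capture('scene');t=wb(B,onz(p,(off[0]+y/sc,off[1]+x/sc),.044))[0]*1e3;print("tip",t.round(1),np.degrees(np.arctan2(t[0],50-t[1])))
E
python3 - <<'E'
from q import *
tip(386,252);side([(441,366),(560,403)],(170,180))
p=manip.capture("scene")
tt=[wb(B,onz(p,(145+y/5,220+x/5),.055))[0]*1e3 for x,y in((345,405),(290,372))];print(np.round(tt,1))
E
```

```text
tip [82.   5.4] 61.45607006098631
gauge pts [[-5.2, -13.2], [-54.7, -16.4]] yaw 3.630769064877216
[[-11.5 -53.8]
 [-14.1 -21.8]]
```

```bash
python3 -m jog '[[-0.16,0.48,0,0],[-0.16,0.48,0,0],[-0.16,0.48,0,0],[-0.16,0.48,0,0]]'
python3 -c "
from h import *
st()
p=manip.capture('scene');overlay('c15',p,B,None,145,220,130,150,5)
p=manip.capture('side');overlay('s15',p,B,None,170,180,130,160,5)
st()"
```

```text
time: 14.15
tool_pos: [0.5768, 0.0558, 0.0112]
ee_rot: [-3.141, 0.001, 2.125]
ft_force: [-3.9, -2.3, 0.2]
width: 0.0871
t14.15 tcp(bay mm)[-2.   5.9] z11.2 psi30.0 D102.1 A[-46.3 -19.6] B[42.2 31.4] Afront-35.0 Ay[-32,-8] th85 F[-3.9 -2.3  0.2]
t14.25 tcp(bay mm)[-1.3  6.1] z11.3 psi30.0 D101.9 A[-45.4 -19.4] B[42.8 31.6] Afront-34.2 Ay[-31,-7] th85 F[-1.  -3.4 -0.3]
```

View pics/c15.png

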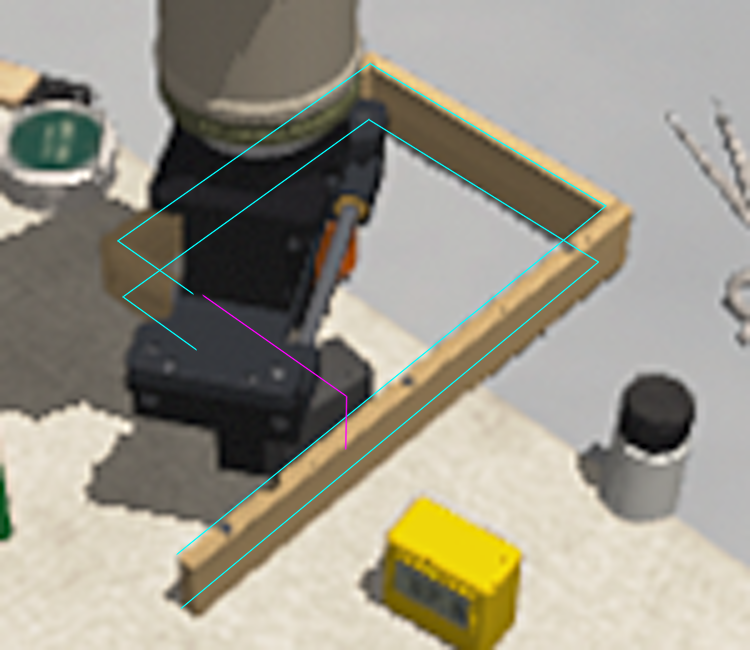

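View pics/s15.png

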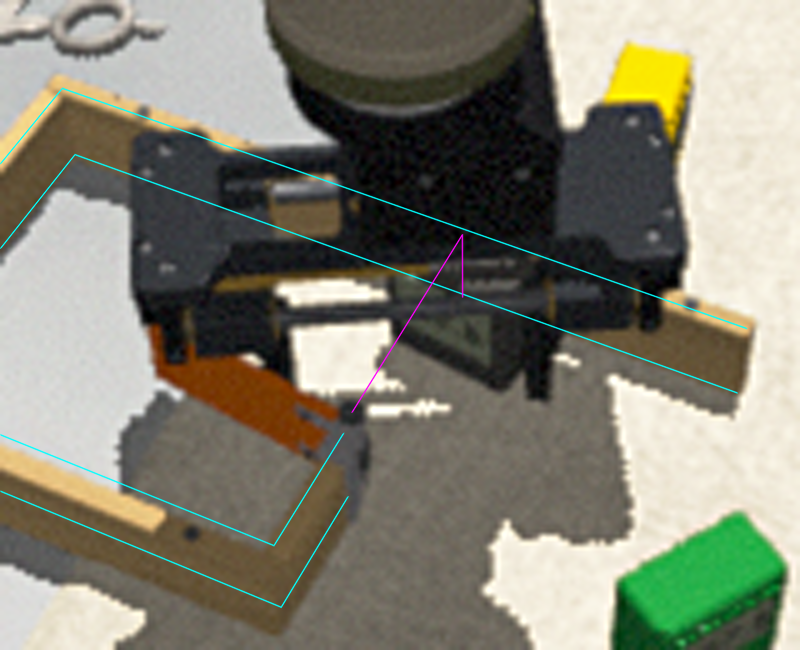

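```bash
cat > nx.py <<'E'
from pl import *
def nx(W,n=3,cur=None):
    s=manip.read_state();t,psi,D,A,Bf=fing(s)
    for ax,ay,ps,Dn in W:
        q=np.radians(ps);A2=np.array([ax,ay])/1e3;D2=Dn/1e3
        rows=[]
        for i in range(1,n+1):
            f=1/(n-i+1)
            pn=psi+(q-psi)*f;An=A+(A2-A)*f;Dd=D+(D2-D)*f
            tn=An+np.array([np.cos(pn),np.sin(pn)])*Dd/2;d=(tn-t)*100
            rows.append([round(-np.sin(psi)*d[0]+np.cos(psi)*d[1],2),round(np.cos(psi)*d[0]+np.sin(psi)*d[1],2),0,round(psi-pn,3)])
            t,psi,A,D=tn,pn,An,Dd
        print((ax,ay,ps,Dn),rows,"open %.2f"%(2*(Dn-15)/87-1));
    chk(W)
E
python3 -c "
from nx import *
nx([(-36,-20,34,94),(-26,-21,42,88),(-16,-22,50,82),(-4,-23,58,76)])"
```

```text
(-36, -20, 34, 94) [[np.float64(-0.06), np.float64(0.13), 0, np.float64(-0.023)], [np.float64(-0.07), np.float64(0.12), 0, np.float64(-0.023)], [np.float64(-0.08), np.float64(0.12), 0, np.float64(-0.023)]] open 0.82
(-26, -21, 42, 88) [[np.float64(-0.0), np.float64(0.15), 0, np.float64(-0.047)], [np.float64(-0.02), np.float64(0.14), 0, np.float64(-0.047)], [np.float64(-0.03), np.float64(0.13), 0, np.float64(-0.047)]] open 0.68
(-16, -22, 50, 82) [[np.float64(-0.05), np.float64(0.12), 0, np.float64(-0.047)], [np.float64(-0.06), np.float64(0.11), 0, np.float64(-0.047)], [np.float64(-0.08), np.float64(0.1), 0, np.float64(-0.047)]] open 0.54
(-4, -23, 58, 76) [[np.float64(-0.14), np.float64(0.13), 0, np.float64(-0.047)], [np.float64(-0.16), np.float64(0.11), 0, np.float64(-0.047)], [np.float64(-0.17), np.float64(0.1), 0, np.float64(-0.047)]] open 0.40
(-36, -20, 34, 94) Afront -24 at y -24, Aymin -32, B [42. 33.] Bymin 20 Bxmax 53 th 86 edge y 44 x 94
(-26, -21, 42, 88) Afront -14 at y -23, Aymin -33, B [39. 38.] Bymin 26 Bxmax 51 th 94 edge y 56 x 94
(-16, -22, 50, 82) Afront -4 at y -22, Aymin -34, B [37. 41.] Bymin 29 Bxmax 49 th 99 edge y 64 x 93
(-4, -23, 58, 76) Afront 8 at y -22, Aymin -34, B [36. 41.] Bymin 30 Bxmax 48 th 99 edge y 65 x 93
```

```bash
python3 -m jog '[[-0.06,0.13,0,-0.023],[-0.07,0.12,0,-0.023],[-0.08,0.12,0,-0.023]]' 0.82
python3 -m jog '[[0,0.15,0,-0.047],[-0.02,0.14,0,-0.047],[-0.03,0.13,0,-0.047]]' 0.68
python3 -c "
from nx import *
st();nx([(-16,-22,50,80),(-4,-23,58,74),(8,-24,66,70)])"
```

```text
time: 14.5
tool_pos: [0.5817, 0.0565, 0.0113]
ee_rot: [3.14, 0.002, 2.197]
ft_force: [2.6, -4.4, 0.5]
width: 0.0802
time: 14.75
tool_pos: [0.5853, 0.0588, 0.0113]
ee_rot: [3.14, 0.002, 2.339]
ft_force: [3.4, -5.0, 0.1]
width: 0.0741
t14.75 tcp(bay mm)[6.6 8.6] z11.3 psi42.2 D89.1 A[-26.4 -21.4] B[39.6 38.5] Afront-14.5 Ay[-33,-9] th95 F[ 3.4 -5.   0.1]
(-16, -22, 50, 80) [[np.float64(-0.05), np.float64(0.09), 0, np.float64(-0.045)], [np.float64(-0.07), np.float64(0.08), 0, np.float64(-0.045)], [np.float64(-0.09), np.float64(0.06), 0, np.float64(-0.045)]] open 0.49
(-4, -23, 58, 74) [[np.float64(-0.15), np.float64(0.13), 0, np.float64(-0.047)], [np.float64(-0.16), np.float64(0.11), 0, np.float64(-0.047)], [np.float64(-0.18), np.float64(0.1), 0, np.float64(-0.047)]] open 0.36
(8, -24, 66, 70) [[np.float64(-0.19), np.float64(0.11), 0, np.float64(-0.047)], [np.float64(-0.2), np.float64(0.1), 0, np.float64(-0.047)], [np.float64(-0.21), np.float64(0.08), 0, np.float64(-0.047)]] open 0.26
(-16, -22, 50, 80) Afront -4 at y -22, Aymin -34, B [35. 39.] Bymin 27 Bxmax 48 th 96 edge y 60 x 93
(-4, -23, 58, 74) Afront 8 at y -22, Aymin -34, B [35. 40.] Bymin 28 Bxmax 47 th 97 edge y 61 x 93
(8, -24, 66, 70) Afront 20 at y -21, Aymin -35, B [36. 40.] Bymin 29 Bxmax 48 th 96 edge y 60 x 94
```

Tracking is within about 1 mm.

```bash
python3 -m jog '[[-0.05,0.09,0,-0.045],[-0.07,0.08,0,-0.045],[-0.09,0.06,0,-0.045]]' 0.49
python3 -m jog '[[-0.15,0.13,0,-0.047],[-0.16,0.11,0,-0.047],[-0.18,0.1,0,-0.047]]' 0.36
python3 -c "
from nx import *
st();nx([(8,-24,66,70),(20,-26,74,68),(32,-27,82,66)])
p=manip.capture('scene');overlay('c16',p,B,None,145,220,130,150,5)
p=manip.capture('side');overlay('s16',p,B,None,170,160,130,160,5)
p=wrist();overlay('w16',p,B,None,0,0,420,560,1.4)"
```

```text
time: 15.0
tool_pos: [0.5887, 0.0588, 0.0113]
ee_rot: [3.14, 0.002, 2.474]
ft_force: [4.8, -5.5, 1.3]
width: 0.066
time: 15.25
tool_pos: [0.5948, 0.0585, 0.0115]
ee_rot: [3.14, 0.003, 2.615]
ft_force: [4.7, -5.9, -0.3]
width: 0.0599
t15.25 tcp(bay mm)[16.1  8. ] z11.5 psi58.0 D74.9 A[ -3.7 -23.7] B[35.9 39.8] Afront8.3 Ay[-35,-12] th97 F[ 4.7 -5.9 -0.3]
(8, -24, 66, 70) [[np.float64(-0.17), np.float64(0.11), 0, np.float64(-0.046)], [np.float64(-0.18), np.float64(0.1), 0, np.float64(-0.046)], [np.float64(-0.19), np.float64(0.08), 0, np.float64(-0.046)]] open 0.26
(20, -26, 74, 68) [[np.float64(-0.23), np.float64(0.06), 0, np.float64(-0.047)], [np.float64(-0.24), np.float64(0.05), 0, np.float64(-0.047)], [np.float64(-0.24), np.float64(0.03), 0, np.float64(-0.047)]] open 0.22
(32, -27, 82, 66) [[np.float64(-0.24), np.float64(0.04), 0, np.float64(-0.047)], [np.float64(-0.24), np.float64(0.02), 0, np.float64(-0.047)], [np.float64(-0.25), np.float64(0.0), 0, np.float64(-0.047)]] open 0.17
(8, -24, 66, 70) Afront 20 at y -21, Aymin -35, B [36. 40.] Bymin 29 Bxmax 48 th 96 edge y 60 x 94
(20, -26, 74, 68) Afront 31 at y -21, Aymin -36, B [39. 39.] Bymin 30 Bxmax 50 th 93 edge y 55 x 94
(32, -27, 82, 66) Afront 42 at y -21, Aymin -36, B [41. 38.] Bymin 30 Bxmax 52 th 89 edge y 49 x 94
```

View pics/s16.png

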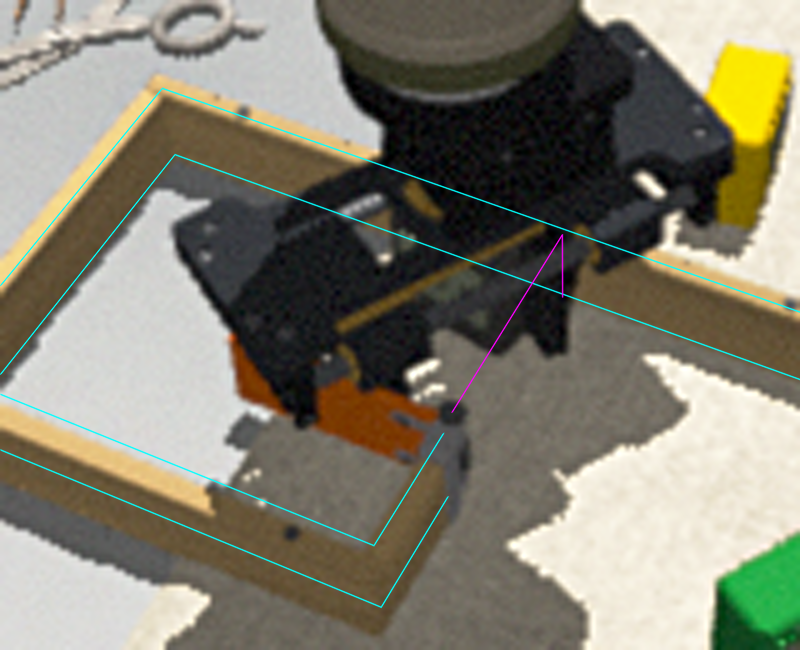

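View pics/c16.png

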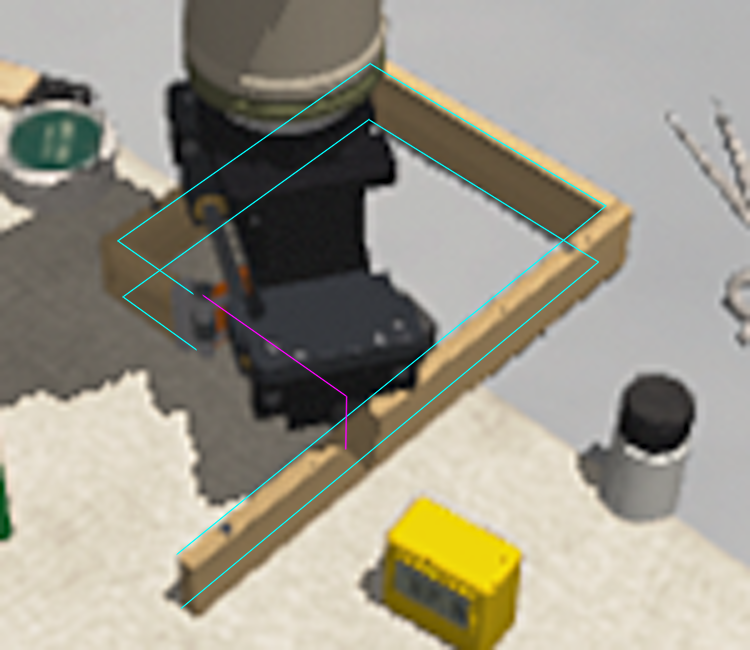

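View pics/w16.png

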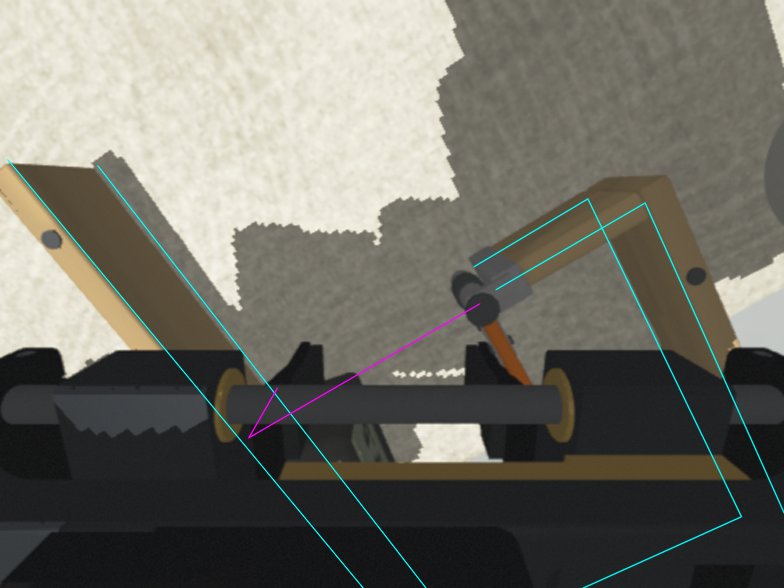

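```bash
python3 -m jog '[[-0.17,0.11,0,-0.046],[-0.18,0.1,0,-0.046],[-0.19,0.08,0,-0.046]]' 0.26
python3 -m jog '[[-0.23,0.06,0,-0.047],[-0.24,0.05,0,-0.047],[-0.24,0.03,0,-0.047]]' 0.22
python3 -m jog '[[-0.24,0.04,0,-0.047],[-0.24,0.02,0,-0.047],[-0.25,0,0,-0.047]]' 0.17
python3 -c "
from nx import *
st();nx([(44,-28,90,65),(56,-28,98,65),(68,-28,106,66),(78,-28,113,66),(86,-28,117,66)])
p=manip.capture('scene');overlay('c17',p,B,None,145,220,130,150,5)
p=manip.capture('side');overlay('s17',p,B,None,170,140,130,160,5)"
```

```text
time: 15.65
tool_pos: [0.6008, 0.0585, 0.0114]
ee_rot: [3.141, 0.003, 2.753]
ft_force: [3.0, -5.2, 1.5]
width: 0.0551
time: 15.9
tool_pos: [0.607, 0.0576, 0.0112]
ee_rot: [-3.141, 0.001, 2.894]
ft_force: [-2.0, -4.7, 3.8]
width: 0.0531
time: 16.15
tool_pos: [0.6132, 0.0571, 0.0107]
ee_rot: [-3.141, -0.002, 3.036]
ft_force: [-4.8, -3.5, 1.9]
width: 0.0509
t16.15 tcp(bay mm)[34.4  6. ] z10.7 psi82.1 D65.9 A[ 29.9 -26.6] B[38.9 38.6] Afront40.3 Ay[-35,-18] th90 F[-4.8 -3.5  1.9]
(44, -28, 90, 65) [[np.float64(-0.32), np.float64(0.0), 0, np.float64(-0.046)], [np.float64(-0.32), np.float64(-0.02), 0, np.float64(-0.046)], [np.float64(-0.32), np.float64(-0.04), 0, np.float64(-0.046)]] open 0.15
(56, -28, 98, 65) [[np.float64(-0.25), np.float64(-0.0), 0, np.float64(-0.047)], [np.float64(-0.25), np.float64(-0.02), 0, np.float64(-0.047)], [np.float64(-0.25), np.float64(-0.04), 0, np.float64(-0.047)]] open 0.15
(68, -28, 106, 66) [[np.float64(-0.24), np.float64(-0.04), 0, np.float64(-0.047)], [np.float64(-0.24), np.float64(-0.06), 0, np.float64(-0.047)], [np.float64(-0.24), np.float64(-0.08), 0
[... 273 characters left out ...]
np.float64(-0.17), np.float64(-0.11), 0, np.float64(-0.023)], [np.float64(-0.17), np.float64(-0.11), 0, np.float64(-0.023)], [np.float64(-0.16), np.float64(-0.12), 0, np.float64(-0.023)]] open 0.17
(44, -28, 90, 65) Afront 54 at y -36, Aymin -36, B [44. 37.] Bymin 30 Bxmax 54 th 87 edge y 45 x 94
(56, -28, 98, 65) Afront 66 at y -34, Aymin -37, B [47. 36.] Bymin 28 Bxmax 57 th 88 edge y 46 x 94
(68, -28, 106, 66) Afront 79 at y -33, Aymin -38, B [50. 35.] Bymin 26 Bxmax 61 th 88 edge y 46 x 94
(78, -28, 113, 66) Afront 90 at y -31, Aymin -39, B [52. 33.] Bymin 22 Bxmax 64 th 86 edge y 43 x 94
(86, -28, 117, 66) Afront 98 at y -30, Aymin -39, B [56. 31.] Bymin 20 Bxmax 68 th 85 edge y 41 x 94
```

View pics/s17.png

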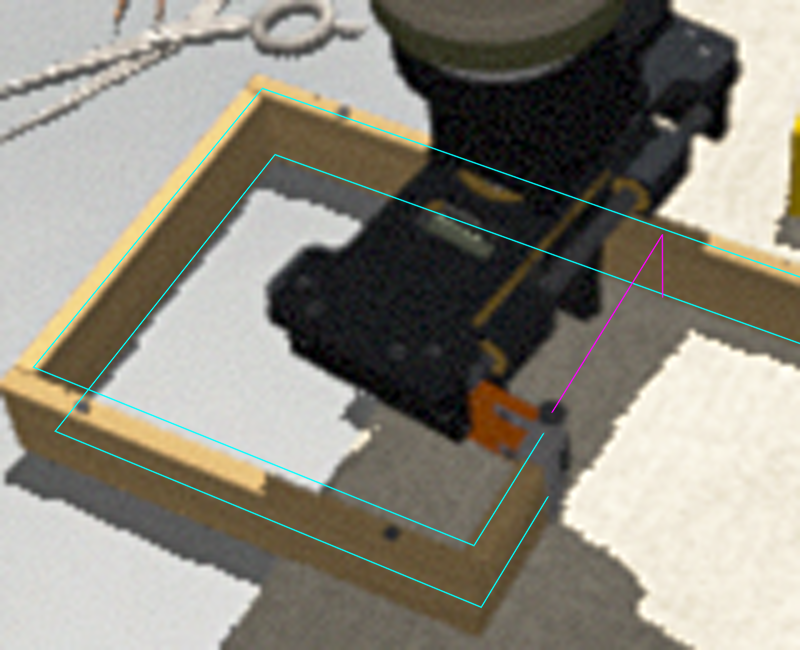

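View pics/c17.png

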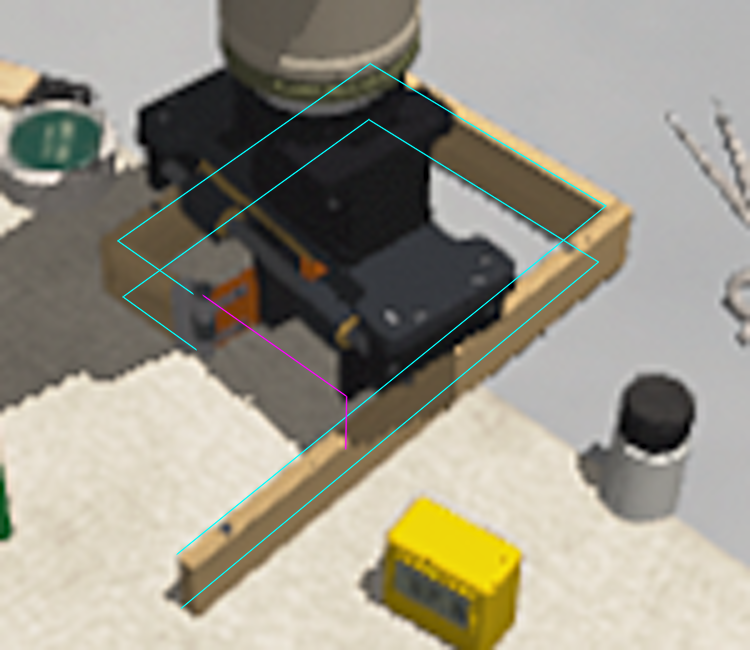

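```bash
python3 -m jog '[[-0.28,0,0,-0.046],[-0.3,-0.02,0,-0.046],[-0.3,-0.04,0,-0.046]]' 0.15
python3 -m jog '[[-0.25,0,0,-0.047],[-0.25,-0.02,0,-0.047],[-0.25,-0.04,0,-0.047]]' 0.15
python3 -m jog '[[-0.24,-0.04,0,-0.047],[-0.24,-0.06,0,-0.047],[-0.24,-0.08,0,-0.047]]' 0.17
python3 -c "
from nx import *
st();nx([(78,-28,113,66),(86,-28,117,66)])
p=manip.capture('scene');overlay('c18',p,B,None,145,220,130,150,5)
p=manip.capture('side');overlay('s18',p,B,None,170,140,130,160,5)
p=wrist();overlay('w18',p,B,None,0,0,420,560,1.4)"
```

```text
time: 16.5
tool_pos: [0.622, 0.0566, 0.0104]
ee_rot: [3.141, -0.001, -3.111]
ft_force: [-2.9, -3.0, 0.3]
width: 0.05
time: 16.75
tool_pos: [0.6296, 0.0566, 0.0104]
ee_rot: [3.141, -0.001, -2.97]
ft_force: [-2.5, -3.5, 0.7]
width: 0.0501
time: 17.0
tool_pos: [0.637, 0.0564, 0.0104]
ee_rot: [3.141, -0.001, -2.829]
ft_force: [-2.1, -3.7, 0.7]
width: 0.0509
t17.00 tcp(bay mm)[58.2  4.6] z10.4 psi106.1 D65.9 A[ 67.3 -27.1] B[49.1 36.2] Afront78.5 Ay[-37,-17] th89 F[-2.1 -3.7  0.7]
(78, -28, 113, 66) [[np.float64(-0.2), np.float64(-0.13), 0, np.float64(-0.04)], [np.float64(-0.2), np.float64(-0.14), 0, np.float64(-0.04)], [np.float64(-0.19), np.float64(-0.16), 0, np.float64(-0.04)]] open 0.17
(86, -28, 117, 66) [[np.float64(-0.17), np.float64(-0.11), 0, np.float64(-0.023)], [np.float64(-0.17), np.float64(-0.11), 0, np.float64(-0.023)], [np.float64(-0.16), np.float64(-0.12), 0, np.float64(-0.023)]] open 0.17
(78, -28, 113, 66) Afront 90 at y -31, Aymin -39, B [52. 33.] Bymin 22 Bxmax 64 th 86 edge y 43 x 94
(86, -28, 117, 66) Afront 98 at y -30, Aymin -39, B [56. 31.] Bymin 20 Bxmax 68 th 85 edge y 41 x 94
```

View pics/c18.png

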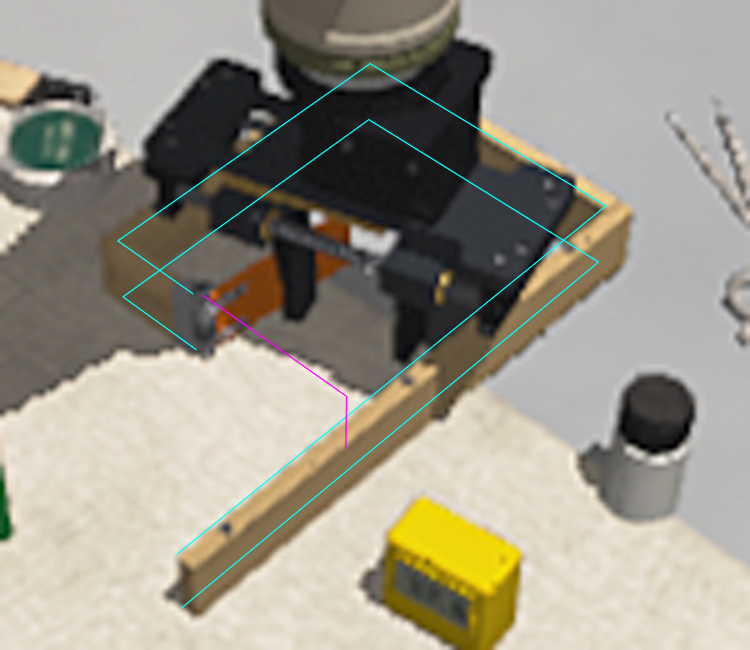

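View pics/w18.png

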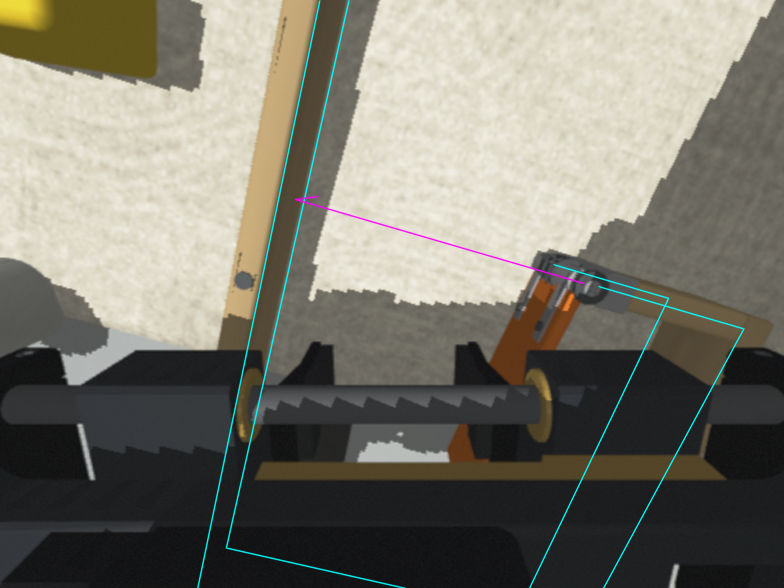

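View pics/s18.png

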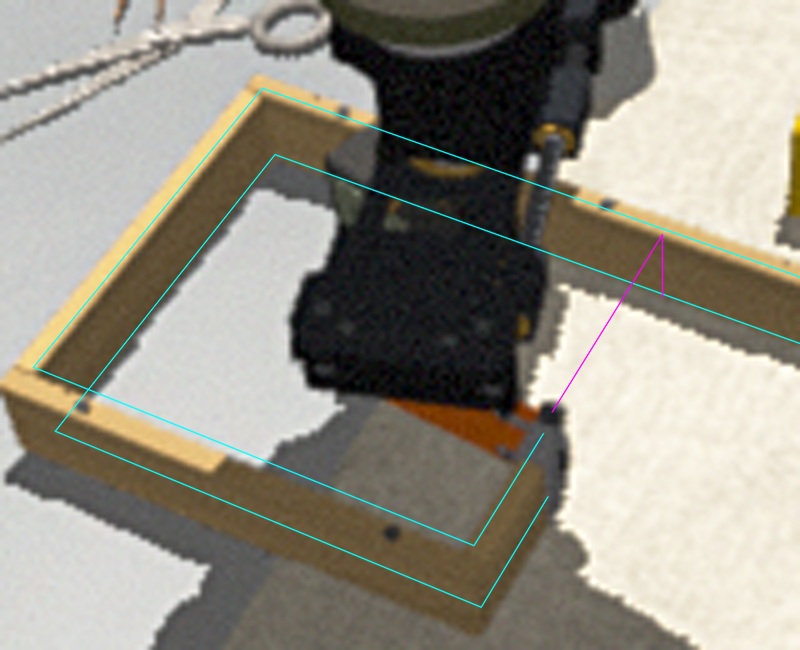

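```bash
python3 -m jog '[[-0.2,-0.13,0,-0.04],[-0.2,-0.14,0,-0.04],[-0.19,-0.16,0,-0.04]]' 0.17
python3 -m jog '[[-0.17,-0.11,0,-0.023],[-0.17,-0.11,0,-0.023],[-0.16,-0.12,0,-0.023]]' 0.17
python3 -c "
from nx import *
st();
p=manip.capture('scene');overlay('c19',p,B,None,145,220,130,150,5)
p=manip.capture('side');overlay('s19',p,B,None,170,140,130,160,5)"
```

```text
time: 17.4
tool_pos: [0.6441, 0.0544, 0.0105]
ee_rot: [3.141, -0.0, -2.711]
ft_force: [-2.1, -1.8, 0.2]
width: 0.0506
time: 17.65
tool_pos: [0.6505, 0.0534, 0.0106]
ee_rot: [3.141, -0.0, -2.642]
ft_force: [-3.3, -1.2, 0.2]
width: 0.0508
t17.65 tcp(bay mm)[71.6  1.1] z10.6 psi116.8 D65.8 A[ 86.4 -28.3] B[56.7 30.5] Afront98.3 Ay[-39,-17] th84 F[-3.3 -1.2  0.2]
```

View pics/c19.png

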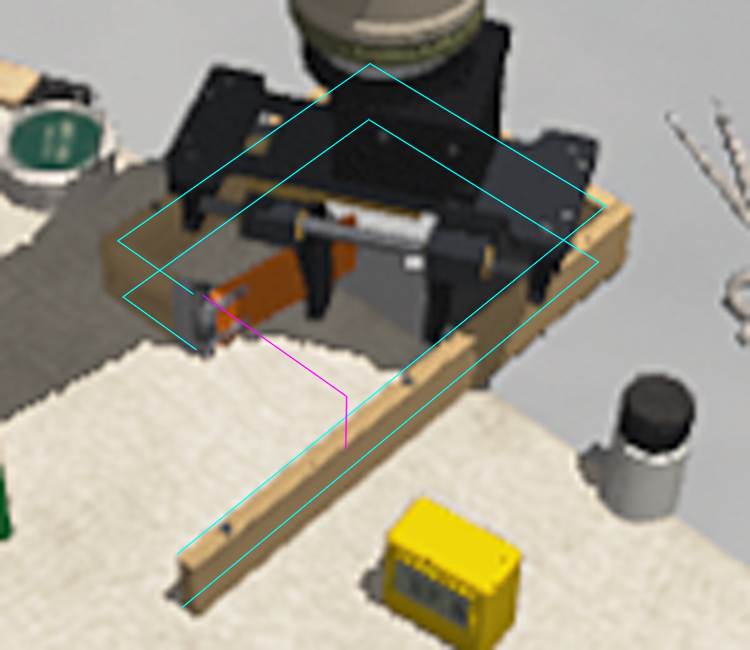

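View pics/s19.png

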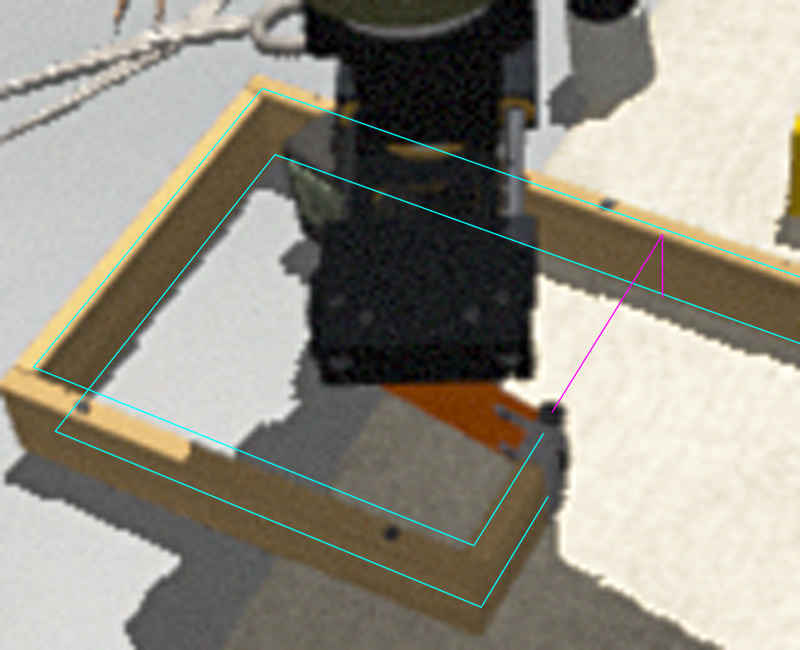

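```bash
python3 -m jog '[[0.27,0.14,0,0],[0,0,-2,0],[0,0,-4,0],[0,0,-4,0],[0,0,-4,0]]'
python3 -m jog '[[0,0,-4,0],[3,0,-2,0],[3.5,0,0,0],[3.5,0,0,0],[3,0,0,0]]'
python3 -m jog '[[0,3,0,0],[0,3,0,0],[0,3,0,0],[0,3,0,0],[0,0,0,0]]'
python3 -c "
from h import *
st();
p=manip.capture('scene');overlay('c20',p,B,None,145,220,130,150,5)
p=manip.capture('side');overlay('s20',p,B,None,170,140,130,160,5)
p=wrist();save('w20',p)"
```

```text
time: 18.17
tool_pos: [0.6471, 0.0538, 0.1522]
ee_rot: [3.141, 0.001, -2.643]
ft_force: [1.2, -0.0, 0.5]
width: 0.0511
time: 18.58
tool_pos: [0.5319, -0.0095, 0.2111]
ee_rot: [-3.141, 0.002, -2.643]
ft_force: [0.6, -1.0, 0.3]
width: 0.0509
time: 19.0
tool_pos: [0.4735, 0.1024, 0.211]
ee_rot: [3.139, 0.002, -2.636]
ft_force: [0.5, -0.0, 0.5]
width: 0.0507
t19.00 tcp(bay mm)[-103.8   55.7] z211.0 psi117.2 D65.7 A[-88.8  26.5] B[-118.8   84.9] Afront-76.9 Ay[15,37] thnan F[ 0.5 -0.   0.5]
```

View pics/c20.png

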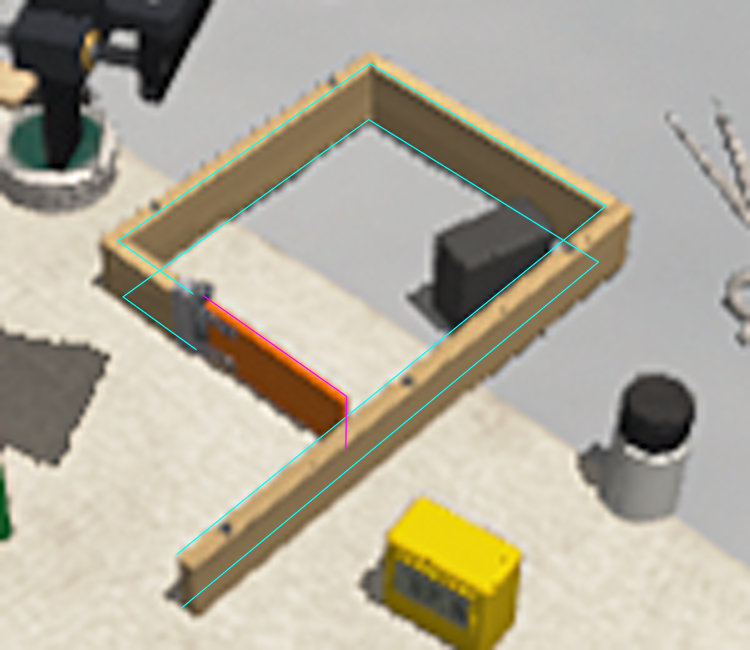

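View pics/s20.png

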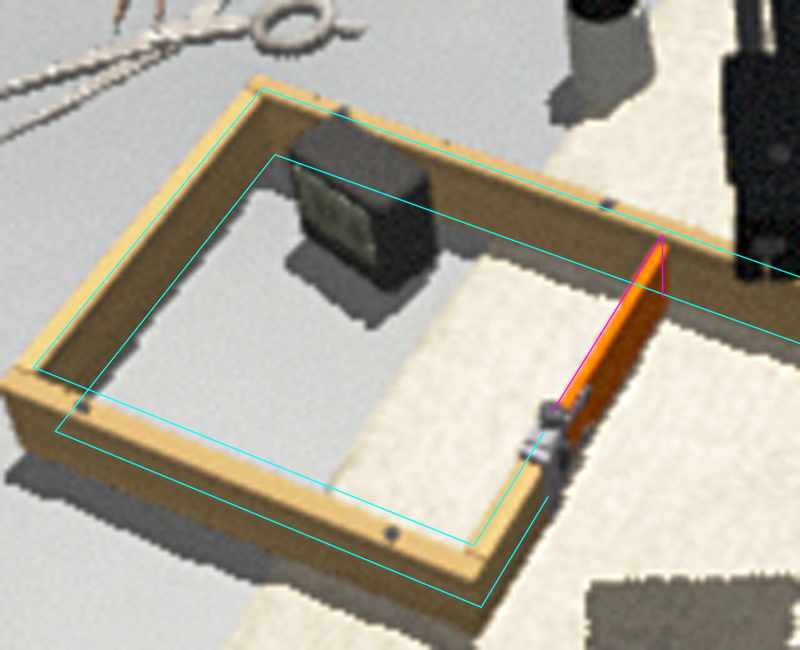

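View pics/w20.png

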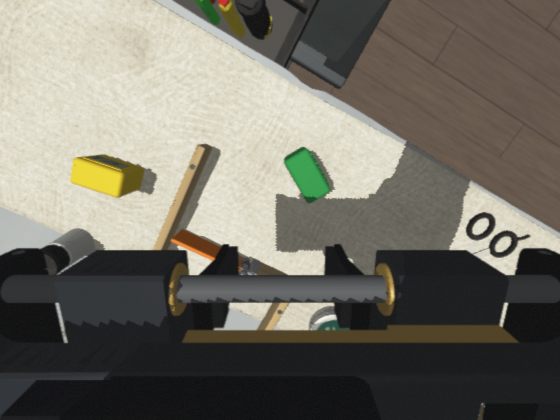

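```bash
python3 -m jog '[[0,0,0,0],[0,0,0,0],[0,0,0,0],[0,0,0,0],[0,0,0,0]]'; python3 - <<'E'
from h import *
p=manip.capture("side")
for n in("tin","pot"): print(n,[(np.round(m["point"]),round(m["conf"],2),onz(p,m["point"]).round(3)) for m in manip.mark_of(p,n)][:2])
print(manip.finish_job())
E
```

```text
time: 19.57
tool_pos: [0.476, 0.0959, 0.2104]
ee_rot: [3.141, -0.0, -2.643]
ft_force: [1.2, 0.2, -0.5]
width: 0.0511
tin [(array([326., 194.]), 0.61, array([0.606, 0.252, 0.   ]))]
pot [(array([185., 262.]), 0.89, array([ 0.661, -0.099,  0.   ]))]
the job is handed in; nothing more can be done
None
```

The gauge is in the bay, the flap has shut fully behind it, and I handed the job in at about 19.6 s. No verdict came back.

- **Order:** One finger had the flap open to about 61° before the gauge entered. That finger stayed on the flap, opening it to roughly 85–95° (worked out from the finger position), while the other finger pushed the gauge in.
- **Correction on the way:** My first push, still outside the doorway, turned the gauge about 12°. I let the flap close, backed out, pressed the gauge flat against the fence and started the push again.
- **Last pictures:**
  - The gauge stands upright next to the fence, clear of the flap's swing. It is turned a little, by eye about 15°, so it is not flush with the fence.
  - The flap is on its shut line and the gripper is well clear.
- **Pot and tin:** They look unmoved by eye. The network's final positions for them are 5–10 mm from its first ones in the same camera, which is about as much as its readings from the two cameras differed at the start.
- **Forces:** The highest wrist force I saw was about 21 N, when the finger met the flap close to the hinge.

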